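# Zero the marking press and mark the bar blanks

### The arm

A 6-joint arm with a two-finger parallel gripper is mounted at the origin on a cart in front of the work surface, level with it; the furniture and walls round the work are solid. World frame = base frame: x ahead of the robot, y to its left, z up, the work surface at z = 0. Lengths are in m, angles in rad, forces in N, time in s.
With the tool pointing down it reaches from about 0.35 to 0.775 m from the base axis. Payload 5.5 kg.
Tool frame: the origin (TCP) lies at the very end of the fingers, on their centre line; the grasp point (between the pads) lies 19 mm behind it; z points along the fingers, y is the direction in which the jaws open and shut (so a half turn about z gives the same grasp; the last joint's range is limited). The gripper opens to 85 mm and grips with 20 to 120 N. Pads are 22 mm wide; open, the fingers measure 114 mm over their backs; the gripper's body (76 mm by 85 mm) begins 54 mm behind the grasp point. The pads swing forward as they close: fully open they stand 13 mm farther back than shut.
Start: joints at [1.012, 0.313, 0.046, 1.304, 0, 1.431], TCP at [0.234, 0.525, 0.231] pointing down, gripper open.
Joint ranges: [-2.76, 2.76], [-0.86, 1.69], [-1.03, 1.26], [-2.2, 2.34], [-1.47, 1.5], [-3.14, 3.14]. Speed limits (rad/s): [2.57, 2.57, 3.14, 3.14, 3.14, 3.14].

### API

Orientations are given as a unit quaternion [w, x, y, z].
In Python, from workcell import env gives the robot as it stands. The module is installed in compiled form; this text tells all that it offers.
- The arm moves only by the shell command python3 -m pendant 'ROWS' [FORCE]. ROWS is JSON, a list of rows, each an object with "fingers": the finger opening in mm, from 0 to 85.4; "delta_pos": the shift along the tool's x, y, z in mm, a list of three; "angular": the turn, a rotation vector about the tool's x, y, z in rad, a list of three. In form: [{"fingers": fingers, "delta_pos": [x, y, z], "angular": [ax, ay, az]}, ...]. A call has 1 to 12 rows; each row shifts and turns the commanded pose from where the row before left it, along the tool's axes as they then stand; what a row does not reach is not made up. A row lasts 1/10 s, in which the tool goes at most 50 mm and 8.59 degrees, less where a joint would pass 70% of its speed; a pose out of reach is approached as far as the arm can. A call is refused whole if a number of a shift passes 50 or a number of a turn 0.15, either way. A call with a gripper value outside its range is refused whole. The fingers move at their own pace and stop on an object; FORCE is the grip in N (left out, the last holds). Time passes only in rows, so rows that do not move let the fingers close. It gives the time, the measured TCP pose, the force and the opening at its end, in the units of the state.
- env.get_state(): the state, without advancing time (a new reading comes with each control period).
- env.read_camera(name): name is "scene" or "side" or "wrist"; returns the picture (420x560x3 uint8, blue, green, red); there is no depth.
- env.camera_params(name): a dict with "fx", "fy", "cx", "cy" (pixels), "k1" (the pictures are not rectified: a ray, as slopes to the right and down, at radius r is drawn at 1 + k1 r^2 times it, then the intrinsics apply), "view" (4x4, takes a point from world to camera coordinates). Camera axes: x right, y up, looking along -z (the intrinsics and any distortion apply to the point x, -y, -z); pixel columns grow to the right and rows downward; lengths in m; the calibration is good to about 2 mm. A picture is of the moment at which its call begins: read the wrist's pose just before it. camera_params takes no time and is no camera call; for the wrist camera it gives the pose at the moment of the call.
- env.hand_in(): hands the job in, once; it reports no verdict.
The state is a dict: "clock": time; "joint_pos": joint angles; "qvel": joint speeds; "tau": joint torques, N m; "tcp_pos": TCP position; "orientation": TCP orientation; "wrist_force": force on the tool from outside, world axes, zero at the start; "ft_torque": the same for the moment, N m; "finger_gap": finger opening in m.
Only numpy, scipy, OpenCV 4.12 (cv2) and the standard library are available. Lean on these libraries where they do the work, as an engineer would, in place of code of your own. Each camera call takes 0.05 s, during which the arm holds its last target. There are 200 camera calls.

### The job

Get the little lever press ready by turning the ring of its dial until the zero arrowhead stands right at the pointer. Then mark every bar blank on the bench, the longest first and the shortest last: lay it flat in the press's nest with its end up against the end stop, swing the sprung lever down to its stop and let it spring back, and take the bar out into the steel tray. Finish with all the bars on the floor of the tray, none on top of another, the dial still at zero and the lever up; leave the other things on the bench alone.

Things in the scene. Friction and masses are not known exactly. Their poses are not given: they have to be found in the camera images.
- press: Grey marking press, fixed. Origin: underside of the base, below the front of the end stop; x points from nest to column (away from the robot), y to its left. Base plate 16 mm thick, x = -115 to 95, y = -50 to 50 mm; a wing to y = 110 carries the lever fork (76 mm high, x = -5 to 25, y = 67 to 103). Behind the stop a low barrel, then a column 68 mm wide and high (x = 35 to 91) with the dial on top.
- nest (a point): Middle of the end stop at nest-floor height (16 mm above the bench), axes as the press. The bar lies in front of it, along x between two rails (37 mm apart inside, 6 mm high and thick, x = -100 to -20 mm), its end against two steel lugs 18 mm high whose front faces are at x = 0. Seated: bar centre at x = -(half its length), y = 0, z = +10 mm.
- dial_axis (a point): Point on the vertical axis of the dial ring, at half the ring's height (94 mm above the bench). The knurled ring (bezel) is 56 mm in diameter, 24 mm high (82 to 106 mm above the bench), on a 36 mm stalk that stands 14 mm out of the column's top.
- bezel (a joint): Angle of the dial ring with its scale (rad), grows anticlockwise seen from above; turns freely past several turns (limits -6.3 to 6.3), stays where it is left (friction 0.05 N m).
- zero_mark (a point): Zero mark on the ring's white scale, 20 mm from the dial axis: a solid black arrowhead pointing inwards, in line with a white pip on the ring's rim (the other marks are thin lines every 30 degrees). It turns with the ring.
- pointer_tip (a point): Tip of the dial's pointer, 20 mm from the dial axis. At rest the pointer stands at an angle that differs from start to start and the ring does not move it; it sweeps while the lever is moved and comes back with it. Zero means the zero mark lies at this tip (within 3 mm).
- lever (a joint): Lever angle (rad): 0 at rest (arm points to the front and 0.6 rad upwards), grows as it is pressed down, stop at 0.75 (0.15 rad below level). A spring returns it; about 2 N at the grip at first, 6 N at the stop. It counts as at its stop above 0.70.
- lever_grip (a point): Centre of the lever's black grip, a cross bar 26 mm in diameter and 40 mm long along the press's y (20 mm to either side), 120 mm from the hinge. About 130 mm above the bench at rest, 44 mm at the stop. Its z axis is upright at rest and tilts with the lever.
- lever_hinge (a point): Point on the lever's hinge axis (along the press's y), level across with the grip's centre, 62 mm above the bench.
- bar_long: Longest bar blank: plain aluminium flat bar 100 x 30 x 20 mm (length along its x, width along y, thickness along z) with a small dark dot near each end of both faces; origin at its centre, so z = 10 mm when it lies flat on the bench; either end may lead and either face may be up; about 160 g. May be absent.
- bar_mid: Middle bar blank: plain aluminium flat bar 80 x 30 x 20 mm (length along its x, width along y, thickness along z) with a small dark dot near each end of both faces; origin at its centre, so z = 10 mm when it lies flat on the bench; either end may lead and either face may be up; about 128 g. May be absent.
- bar_short: Shortest bar blank: plain aluminium flat bar 60 x 30 x 20 mm (length along its x, width along y, thickness along z) with a small dark dot near each end of both faces; origin at its centre, so z = 10 mm when it lies flat on the bench; either end may lead and either face may be up; about 96 g. May be absent.
- tray: Steel tray, 120 mm (its x) by 200 mm (its y), walls 20 mm high and 4 mm thick, floor 4 mm thick; it stands behind the press and is fixed. Origin: centre of its underside.
- swarf_brush: Purple hand brush, 30 x 86 x 55 mm, a bystander; origin at its underside.
- ball_pen: White ball pen, 145 mm, a bystander.
- oil_bottle: Small oil bottle with a red spout, 35 mm across, 106 mm high, a bystander.
- mug: Striped mug, 90 mm high, a bystander.
- go_gauge: Small knurled plug gauge, 90 mm long, a bystander.
Not all that is in view belongs to the job. Leave any turquoise look-alike of the bar_mid alone.

How it is judged:
By the outcome, as a careful person would: the job done as asked, in the order asked, and still so for the second after the job is handed in, with the robot touching nothing.
Of bar_long, bar_mid, bar_short only 2 to 3 are there at a start; the rules pass over those that are not, and their reading is None.
At some moment in a run one of bar_long, bar_mid, bar_short may be knocked a few centimetres aside while the robot is not near it.
Once in a run the grip may slacken for a moment while it holds something.
It also fails if it takes over 210 s, if anything falls off the work surface, if the arm or the gripper's body presses on something with over 40 N, if the wrist force passes 120 N, or if a joint passes its speed limit or range.

## Working session

There is one attempt and no reset: what is moved stays moved. The work goes in short steps, Python scripts to look and compute and a shell command to move; the robot and the scene stay as the last step left them, time stands still between calls to the robot, and variables do not carry over. Pictures are saved under pics/ and viewed, about 12 in all and at most 16, crops included, and the job is handed in when it is done.

```bash
mkdir -p pics
cat > h.py <<'E'
import numpy as np, cv2
from workcell import env
def cam(n):
    p=env.camera_params(n); return p
def ray(p,u,v):
    K=np.array([[p["fx"],0,p["cx"]],[0,p["fy"],p["cy"]],[0,0,1.]])
    q=cv2.undistortPoints(np.array([[[u,v]]],float),K,np.array([p["k1"],0,0,0,0]))[0,0]
    # note: forward model 1+k1 r^2
    V=np.array(p["view"]); R=V[:3,:3]; t=V[:3,3]
    return -R.T@t, R.T@np.array([q[0],-q[1],-1.])
def onz(p,u,v,z):
    o,d=ray(p,u,v); return o+d*(z-o[2])/d[2]
def proj(p,X):
    V=np.array(p["view"]); c=V[:3,:3]@np.asarray(X)+V[:3,3]
    a,b=c[0]/-c[2],-c[1]/-c[2]; s=1+p["k1"]*(a*a+b*b)
    return np.array([p["fx"]*a*s+p["cx"],p["fy"]*b*s+p["cy"]])
def shot(n,f=None):
    p=cam(n); im=env.read_camera(n)
    if f: cv2.imwrite("pics/"+f,im)
    return p,im
E
python3 - <<'E'
from h import *
for n in ("scene","side"):
    p,im=shot(n,n+"0.png"); V=np.array(p["view"]); print(n,-V[:3,:3].T@V[:3,3],p["fx"],p["k1"], proj(p,[.5,0,0]))
p,im=shot("wrist","wrist0.png");print(env.get_state())
a=cv2.imread("pics/scene0.png");print(a.shape)
E
```

```text
scene [0.01159934 0.84949257 0.74932598] 400.53599434607565 0.0030769070079331193 [338.02302977 190.9249215 ]
side [-0.01263267  1.31953572  0.69059663] 536.0374744209474 -0.06100475238387052 [314.91756891 204.3203312 ]
{'clock': 0.15, 'joint_pos': array([1.01239652e+00, 3.13833809e-01, 4.52745732e-02, 1.30358558e+00,
       1.10091552e-06, 1.43116329e+00]), 'qvel': array([-0.00164895, -0.00235262,  0.00236156,  0.0014036 ,  0.00015861,
       -0.00105757]), 'tau': array([ 2.67388452e-03, -4.81063700e+01,  2.98815447e+01,  1.38178119e-02,
       -1.25134161e-04,  1.92078272e-05]), 'tcp_pos': array([0.23364829, 0.52499579, 0.23062451]), 'orientation': array([-2.31091437e-04,  2.07856742e-01,  9.78159046e-01, -6.33406519e-04]), 'wrist_force': array([0.4078136 , 0.13524767, 0.5910086 ]), 'ft_torque': array([ 0.01393894, -0.00520768,  0.04297454]), 'finger_gap': 0.08532623726600846}
(420, 560, 3)
```

View pics/scene0.png

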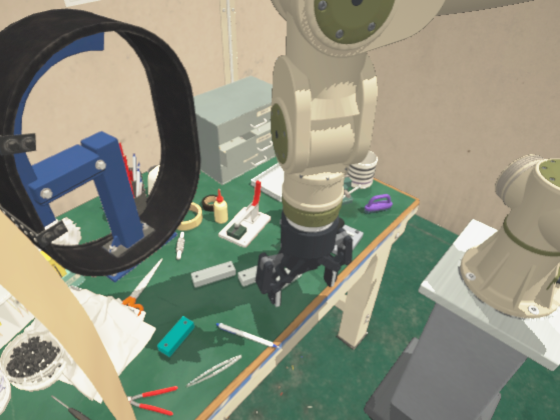

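View pics/side0.png

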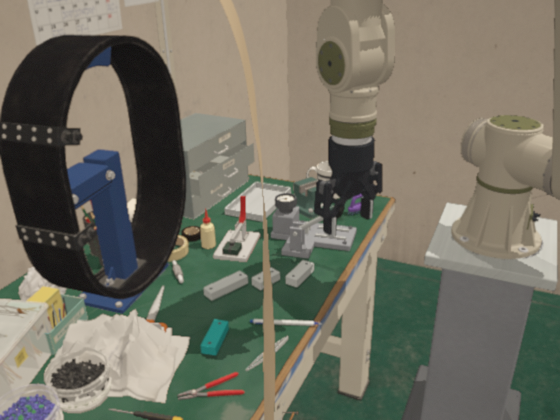

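The scene view has bars near (213,273) and (249,275), with the arm hiding the press. The side view has three bars at about (226,285), (265,277) and (300,273), the dial at (286,203), the press nest at (325,235) and the tray at (258,200).

Run:
```python
from h import *
p=cam("side")
for n,u,v,z in [("barA",226,285,.02),("barB",265,277,.02),("barC",300,273,.02),("dial",286,203,.106),("nest",325,235,.016),("tray",258,200,.0),("barAl",206,293,.02),("barAr",247,276,.02),("grip?",300,228,.13)]: print(n,onz(p,u,v,z).round(3))
p=cam("wrist");V=np.array(p["view"]);print(V.round(3),-V[:3,:3].T@V[:3,3],p["fx"])
im=cv2.imread("pics/side0.png")[150:330,180:400];cv2.imwrite("pics/sidec.png",cv2.resize(im,None,fx=3.3,fy=3.3,interpolation=cv2.INTER_CUBIC))
```

```text
barA [0.517 0.488 0.02 ]
barB [0.452 0.426 0.02 ]
barC [0.387 0.381 0.02 ]
dial [0.491 0.223 0.106]
nest [0.399 0.188 0.016]
tray [0.668 0.037 0.   ]
barAl [0.542 0.532 0.02 ]
barAr [0.492 0.439 0.02 ]
grip? [0.39  0.371 0.13 ]
[[ 0.407  0.914 -0.002 -0.574]
 [-0.874  0.388 -0.293  0.039]
 [-0.267  0.121  0.956 -0.38 ]
 [ 0.     0.     0.     1.   ]] [0.16580261 0.55549539 0.37369851] 366.76183043134614
```

View pics/wrist0.png

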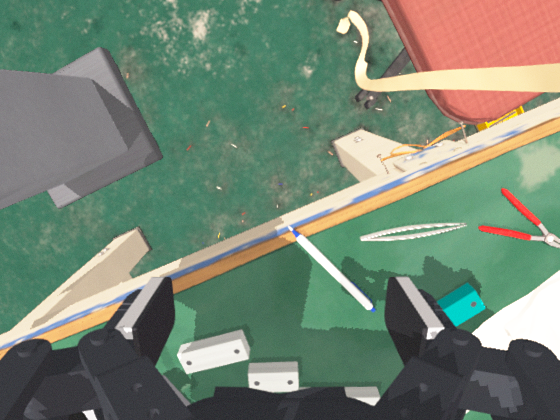

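The wrist view shows the bars at (212,352), (273,377) and (360,395), a turquoise decoy at (462,303) and the pen. I'll raise the arm and look over the whole bench.

```bash
python3 -m pendant '[{"fingers":85,"delta_pos":[0,0,-40],"angular":[0,0,0]},{"fingers":85,"delta_pos":[0,0,-40],"angular":[0,0,0]},{"fingers":85,"delta_pos":[-34,-24,-15],"angular":[0,0,0]},{"fingers":85,"delta_pos":[-34,-24,-15],"angular":[0,0,0]},{"fingers":85,"delta_pos":[-34,-24,-15],"angular":[0,0,0]},{"fingers":85,"delta_pos":[-34,-24,-15],"angular":[0,0,0]},{"fingers":85,"delta_pos":[-34,-24,-15],"angular":[0,0,0]},{"fingers":85,"delta_pos":[-34,-24,-15],"angular":[0,0,0]},{"fingers":85,"delta_pos":[-34,-24,0],"angular":[0,0,0]},{"fingers":85,"delta_pos":[0,0,0],"angular":[0,0,0]},{"fingers":85,"delta_pos":[0,0,0],"angular":[0,0,0]}]'
python3 - <<'E'
from h import *
p,im=shot("wrist","w1.png");print(env.get_state()["tcp_pos"])
np.save("w1.npy",p,allow_pickle=True)
cv2.imwrite("pics/w1b.png",cv2.resize(im,(800,600),interpolation=cv2.INTER_CUBIC))
E
```

```text
clock: 1.25
tcp_pos: [0.3833, 0.2743, 0.4011]
orientation: [-0.0, 0.209, 0.978, 0.0]
wrist_force: [-0.1, 0.6, -0.1]
finger_gap: 0.0848
[0.38283764 0.27501107 0.40105948]
```

View pics/w1b.png

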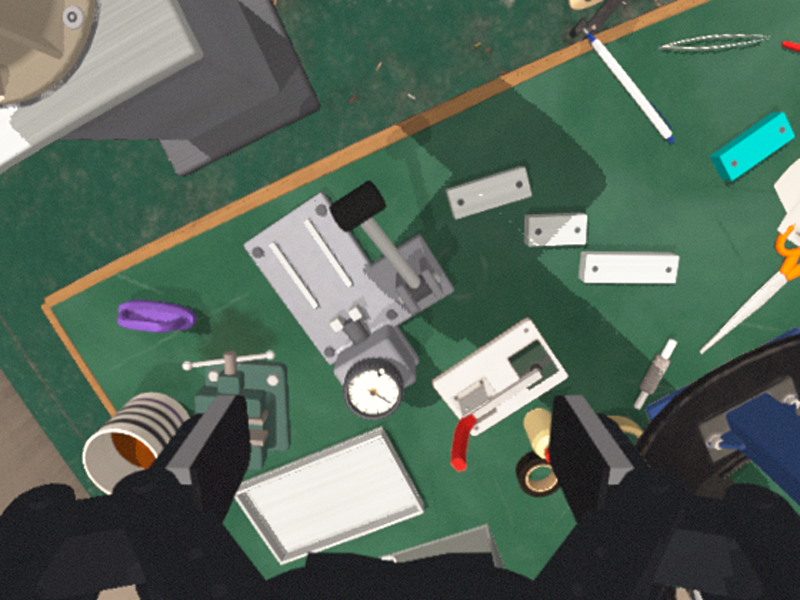

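Bars in the 800x600 view: mid (489,192), short (556,230), long (629,268). Press: rails near (300,265), lugs (345,322), dial (373,388), grip (357,205). The tray is at (330,495). Next I'll measure these and zoom in on the dial.

Run:
```python
from h import *
p=np.load("w1.npy",allow_pickle=True).item(); im=cv2.imread("pics/w1.png")
hsv=cv2.cvtColor(im,cv2.COLOR_BGR2HSV)
s=lambda a:(np.array(a)+.5)/1.42857-.5
def P(a,z): u,v=s(a); return onz(p,u,v,z)
def loc(a,w=18,h=14):
    pass
m=((hsv[...,1]<70)&(hsv[...,2]>60)).astype(np.uint8)
m=cv2.morphologyEx(m,cv2.MORPH_CLOSE,np.ones((3,3)))
n,l,st,c=cv2.connectedComponentsWithStats(m)
for nm,a in [("A",(489,192)),("B",(556,230)),("C",(629,268))]:
    u,v=s(a).astype(int); k=l[v-3:v+4,u-3:u+4].max(); mm=(l==k).astype(np.uint8)
    cn=max(cv2.findContours(mm,0,2)[0],key=cv2.contourArea)
    W=np.array([onz(p,q[0][0],q[0][1],.02)[:2]*1000 for q in cn],np.float32)
    r=cv2.minAreaRect(W); print(nm,k,st[k],np.round(r[0],1),np.round(r[1],1),round(r[2],1))
    # dots
    g=cv2.cvtColor(im,cv2.COLOR_BGR2GRAY); bh=cv2.morphologyEx(g,cv2.MORPH_BLACKHAT,np.ones((7,7)))
    f=cv2.erode(cv2.fillPoly(np.zeros_like(g),[cn],1),np.ones((3,3)))
    nn,ll,ss,cc=cv2.connectedComponentsWithStats(((bh>40)&(f>0)).astype(np.uint8))
    for i in range(1,nn): print("  dot",ss[i,4],cc[i].round(1),onz(p,*cc[i],.02)[:2].round(4))
for nm,a,z in [("rail1a",(272,243),.022),("rail1b",(315,306),.022),("rail2a",(307,222),.022),("rail2b",(350,285),.022),("lug1",(337,325),.034),("lug2",(355,314),.034),("dial",(374,387),.106),("grip",(357,205),.135),("base_l",(245,245),.016),("base_t",(322,192),.016),
 ("tray1",(238,492),.02),("tray2",(383,431),.02),("tray3",(423,510),.02),("tray4",(281,561),.02)]: print(nm,P(a,z).round(4))
c1=im[255:300,225:300]; c2=im[100:260,160:330]
cv2.imwrite("pics/zoom.png",np.hstack([cv2.resize(c1,(480,288),interpolation=2).repeat(1,0),cv2.resize(c2,(306,288),interpolation=2)]))
```

```text
A 152 [ 311  116   62   38 1415] [390.5 367.3] [83.4 37.2] 83.3
  dot 21 [363.  128.8] [0.3968 0.3973]
  dot 21 [322. 141.] [0.3892 0.3377]
B 199 [ 366  148   46   25 1057] [453.9 415.8] [66.2 34.7] 68.6
  dot 15 [403.6 160.6] [0.463  0.4358]
  dot 19 [376.4 161.8] [0.4486 0.3985]
  dot 5 [379. 171.] [0.4628 0.3974]
C 218 [ 404  175   72   24 1594] [522.3 474.1] [108.3  34.9] 66.0
  dot 17 [416.1 187.8] [0.5092 0.44  ]
  dot 15 [467.6 188.6] [0.5425 0.5127]
rail1a [0.3491 0.1483 0.022 ]
rail1b [0.4267 0.1581 0.022 ]
rail2a [0.3449 0.1904 0.022 ]
rail2b [0.4213 0.2014 0.022 ]
lug1 [0.4518 0.173  0.034 ]
lug2 [0.4486 0.1951 0.034 ]
dial [0.5008 0.196  0.106 ]
grip [0.3428 0.2565 0.135 ]
base_l [0.3397 0.1199 0.016 ]
base_t [0.3246 0.2162 0.016 ]
tray1 [ 0.5977 -0.0347  0.02  ]
tray2 [0.5914 0.1605 0.02  ]
tray3 [0.7106 0.1588 0.02  ]
tray4 [ 0.7116 -0.038   0.02  ]
```

View pics/zoom.png

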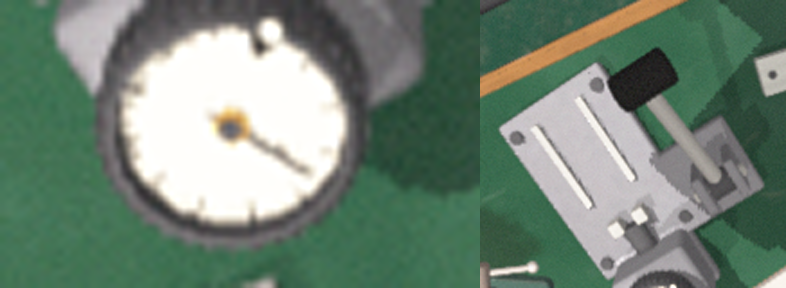

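Zero arrowhead is at (262,45) in the zoom, the pointer tip at (308,172) and the dial centre at (232,126). The press yaw is about 8°, the origin is near (0.445,0.183), and the ring must turn roughly 100° clockwise. I'll move above the dial, pre-turned, for a close look.

```bash
python3 -m pendant '[{"fingers":85,"delta_pos":[-28,-5,32],"angular":[0,0,0]},{"fingers":85,"delta_pos":[-28,-5,32],"angular":[0,0,0]},{"fingers":85,"delta_pos":[-28,-5,32],"angular":[0,0,0]},{"fingers":85,"delta_pos":[-28,-5,32],"angular":[0,0,0]},{"fingers":85,"delta_pos":[-28,-5,32],"angular":[0,0,0]},{"fingers":85,"delta_pos":[0,0,0],"angular":[0,0,-0.14]},{"fingers":85,"delta_pos":[0,0,0],"angular":[0,0,-0.14]},{"fingers":85,"delta_pos":[0,0,0],"angular":[0,0,-0.14]},{"fingers":85,"delta_pos":[0,0,0],"angular":[0,0,-0.14]},{"fingers":85,"delta_pos":[0,0,0],"angular":[0,0,-0.14]},{"fingers":85,"delta_pos":[0,0,0],"angular":[0,0,-0.14]},{"fingers":85,"delta_pos":[0,0,0],"angular":[0,0,0]}]'
python3 - <<'E'
from h import *
p,im=shot("wrist","w2.png");s=env.get_state();print(s["tcp_pos"],s["orientation"],s["joint_pos"].round(2))
np.save("w2.npy",p,allow_pickle=True)
cv2.imwrite("pics/w2b.png",cv2.resize(im,(800,600),interpolation=cv2.INTER_CUBIC))
E
```

```text
clock: 2.5
tcp_pos: [0.4999, 0.1969, 0.2409]
orientation: [-0.0, -0.211, 0.978, 0.0]
wrist_force: [-0.6, -0.9, 0.6]
finger_gap: 0.0849
[0.49999078 0.19673792 0.24098471] [-3.25502328e-04 -2.08823784e-01  9.77953223e-01  1.24078190e-04] [ 0.23  0.24 -0.03  1.3   0.   -0.2 ]
```

View pics/w2b.png

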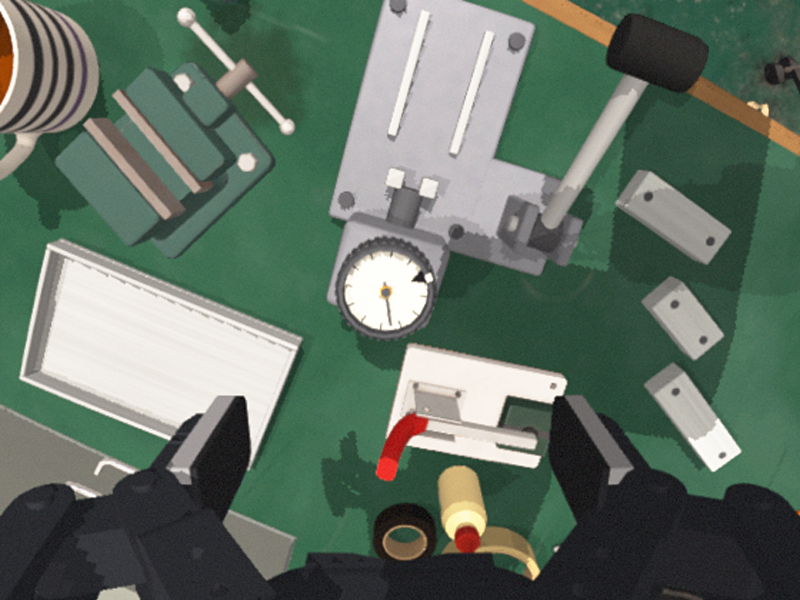

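The close view shows the dial centre at (386,292), zero mark at (418,279), pip at (429,277), pointer tip at (390,325), lug tops at (396,177) and (429,187), and the rails.

Run:
```python
from h import *
p=np.load("w2.npy",allow_pickle=True).item()
def P(a,z): u,v=(np.array(a)+.5)/1.42857-.5; return onz(p,u,v,z)[:2]
c=P((386,292),.104)
for n,a in [("zero",(418,279)),("pip",(430,277)),("ptr",(390,325))]:
    d=P(a,.104)-c; print(n,np.linalg.norm(d).round(4),np.degrees(np.arctan2(d[1],d[0])).round(1))
print("dial",c, "ring outline",P((386,288),.106))
r=[P(a,.022) for a in [(427,12),(391,136),(490,32),(455,155)]]
L=[P(a,.034) for a in [(396,176),(429,186)]]
y=[np.degrees(np.arctan2(*(r[i+1]-r[i])[::-1])) for i in (0,2)]
print("rails",r,y,[np.linalg.norm(r[i+1]-r[i]) for i in (0,2)]); print("lugs",L,np.degrees(np.arctan2(*(L[1]-L[0])[::-1]))-90)
t=np.radians(np.mean(y)); e=np.array([np.cos(t),np.sin(t)])
print("origin from rails",(r[1]+r[3])/2+.02*e,(r[0]+r[2])/2+.1*e, "grip",P((657,52),.135))
T=np.array([P(a,.02) for a in [(52,242),(301,340),(250,465),(22,380)]]);print("tray",T,T.mean(0))
```

```text
zero 0.0192 137.1
pip 0.0257 133.7
ptr 0.0195 30.5
dial [0.50660309 0.19163623] ring outline [0.50398457 0.19052756]
rails [array([0.34919995, 0.14799009]), array([0.42870537, 0.15860069]), array([0.34313106, 0.18961678]), array([0.42221525, 0.20265176])] [np.float64(7.601635859937434), np.float64(9.35957219884091)] [np.float64(0.08021032418427376), np.float64(0.08015122816519593)]
lugs [array([0.45055625, 0.17213406]), array([0.44750288, 0.19451349])] 7.769259189870823
origin from rails [0.44524162 0.18357572] [0.44507209 0.1835509 ] grip [0.34491718 0.25444629]
tray [[ 0.59452521 -0.03943419]
 [ 0.5888501   0.15666716]
 [ 0.70850034  0.15732022]
 [ 0.71642922 -0.03871705]] [0.65207622 0.05895904]
```

```bash
python3 -m pendant '[{"fingers":85,"delta_pos":[-4,-7,10],"angular":[0,0,0]},{"fingers":85,"delta_pos":[0,0,40],"angular":[0,0,0]},{"fingers":85,"delta_pos":[0,0,40],"angular":[0,0,0]},{"fingers":85,"delta_pos":[0,0,40],"angular":[0,0,0]},{"fingers":85,"delta_pos":[0,0,30],"angular":[0,0,0]},{"fingers":50,"delta_pos":[0,0,0],"angular":[0,0,0]},{"fingers":50,"delta_pos":[0,0,0],"angular":[0,0,0]},{"fingers":50,"delta_pos":[0,0,0],"angular":[0,0,0]},{"fingers":50,"delta_pos":[0,0,0],"angular":[0,0,0]},{"fingers":50,"delta_pos":[0,0,0],"angular":[0,0,0]}]' 40
```

```text
clock: 3.55
tcp_pos: [0.5069, 0.1916, 0.0821]
orientation: [0.0, -0.209, 0.978, 0.001]
wrist_force: [-1.8, 3.9, -7.0]
finger_gap: 0.0545
```

```bash
python3 -m pendant '[{"fingers":50,"delta_pos":[0,0,0],"angular":[0,0,0.14]},{"fingers":50,"delta_pos":[0,0,0],"angular":[0,0,0.14]},{"fingers":50,"delta_pos":[0,0,0],"angular":[0,0,0.14]},{"fingers":50,"delta_pos":[0,0,0],"angular":[0,0,0.14]},{"fingers":50,"delta_pos":[0,0,0],"angular":[0,0,0.14]},{"fingers":50,"delta_pos":[0,0,0],"angular":[0,0,0.14]},{"fingers":50,"delta_pos":[0,0,0],"angular":[0,0,0.14]},{"fingers":50,"delta_pos":[0,0,0],"angular":[0,0,0.14]},{"fingers":50,"delta_pos":[0,0,0],"angular":[0,0,0.14]},{"fingers":50,"delta_pos":[0,0,0],"angular":[0,0,0.14]},{"fingers":50,"delta_pos":[0,0,0],"angular":[0,0,0.14]},{"fingers":50,"delta_pos":[0,0,0],"angular":[0,0,0.14]}]'
python3 -m pendant '[{"fingers":50,"delta_pos":[0,0,0],"angular":[0,0,0.14]},{"fingers":50,"delta_pos":[0,0,0],"angular":[0,0,0]},{"fingers":50,"delta_pos":[0,0,0],"angular":[0,0,0]}]'
python3 - <<'E'
from h import *
p,im=shot("wrist","w3.png");s=env.get_state();print(s["tcp_pos"],s["orientation"],s["joint_pos"].round(2))
np.save("w3.npy",p,allow_pickle=True)
c=proj(p,[.5068,.192,.104]);print(c)
u,v=c.astype(int); cr=im[max(0,v-70):v+70,u-80:u+80]
cv2.imwrite("pics/w3b.png",cv2.resize(cr,None,fx=4,fy=4,interpolation=cv2.INTER_CUBIC))
E
```

```text
clock: 4.75
tcp_pos: [0.5068, 0.1914, 0.0821]
orientation: [-0.001, 0.591, 0.807, 0.0]
wrist_force: [-2.2, 3.3, -6.6]
finger_gap: 0.0545
clock: 5.05
tcp_pos: [0.5068, 0.1913, 0.082]
orientation: [-0.001, 0.642, 0.766, 0.0]
wrist_force: [-4.3, 4.6, -5.1]
finger_gap: 0.0548
[0.50677183 0.19133751 0.08201195] [-6.93679589e-04  6.42187812e-01  7.66546872e-01  4.75226757e-04] [ 0.21  0.34 -0.3   0.93  0.    1.61]
[278.48489607 306.41222357]
```

View pics/w3b.png

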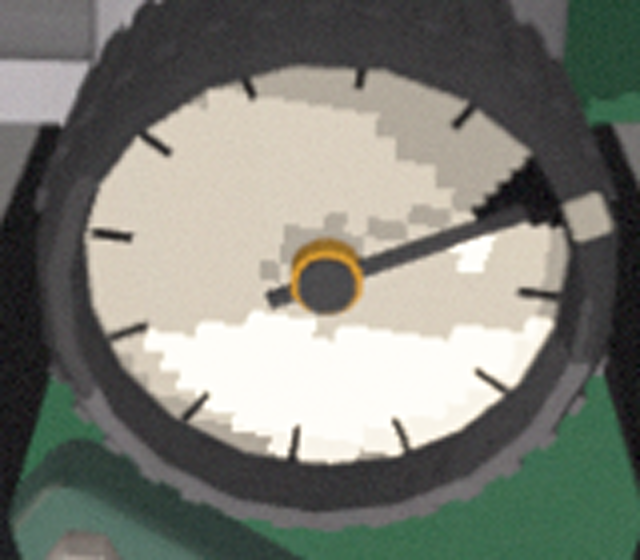

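The arrowhead centre at (520,193) lines up with the pointer once parallax is removed (both about -19°). I'll release, lift and go over the long bar.

```bash
python3 -m pendant '[{"fingers":85,"delta_pos":[0,0,0],"angular":[0,0,0]},{"fingers":85,"delta_pos":[0,0,0],"angular":[0,0,0]},{"fingers":85,"delta_pos":[0,0,0],"angular":[0,0,0]},{"fingers":85,"delta_pos":[0,0,-40],"angular":[0,0,0]},{"fingers":85,"delta_pos":[0,0,-40],"angular":[0,0,0]},{"fingers":85,"delta_pos":[0,0,-40],"angular":[0,0,0]},{"fingers":85,"delta_pos":[46,11,0],"angular":[0,0,0]},{"fingers":85,"delta_pos":[46,11,0],"angular":[0,0,0]},{"fingers":85,"delta_pos":[46,11,0],"angular":[0,0,0]},{"fingers":85,"delta_pos":[46,12,0],"angular":[0,0,0]},{"fingers":85,"delta_pos":[46,12,0],"angular":[0,0,0]},{"fingers":85,"delta_pos":[46,12,0],"angular":[0,0,0]}]'
python3 -m pendant '[{"fingers":85,"delta_pos":[0,0,0],"angular":[0,0,-0.15]},{"fingers":85,"delta_pos":[0,0,0],"angular":[0,0,-0.15]},{"fingers":85,"delta_pos":[0,0,0],"angular":[0,0,-0.15]},{"fingers":85,"delta_pos":[0,0,0],"angular":[0,0,-0.15]},{"fingers":85,"delta_pos":[0,0,0],"angular":[0,0,-0.15]},{"fingers":85,"delta_pos":[0,0,0],"angular":[0,0,-0.15]},{"fingers":85,"delta_pos":[0,0,0],"angular":[0,0,-0.15]},{"fingers":85,"delta_pos":[0,0,0],"angular":[0,0,-0.15]},{"fingers":85,"delta_pos":[0,0,0],"angular":[0,0,-0.15]},{"fingers":85,"delta_pos":[0,0,0],"angular":[0,0,-0.15]},{"fingers":85,"delta_pos":[0,0,0],"angular":[0,0,-0.15]},{"fingers":85,"delta_pos":[0,0,0],"angular":[0,0,-0.15]}]'
python3 -m pendant '[{"fingers":85,"delta_pos":[0,0,0],"angular":[0,0,-0.15]},{"fingers":85,"delta_pos":[0,0,0],"angular":[0,0,-0.15]},{"fingers":85,"delta_pos":[0,0,0],"angular":[0,0,-0.15]},{"fingers":85,"delta_pos":[0,0,0],"angular":[0,0,-0.15]},{"fingers":85,"delta_pos":[0,0,0],"angular":[0,0,-0.14]},{"fingers":85,"delta_pos":[0,0,0],"angular":[0,0,0]}]'
cat >> h.py <<'E'
def bars(p,im,z=.02):
    """low-saturation blobs with two dots -> centre, yaw, dot spacing (40/60/80 mm)"""
    hsv=cv2.cvtColor(im,cv2.COLOR_BGR2HSV); g=cv2.cvtColor(im,cv2.COLOR_BGR2GRAY)
    m=((hsv[...,1]<75)&(hsv[...,2]>50)).astype(np.uint8)
    bh=cv2.morphologyEx(g,cv2.MORPH_BLACKHAT,np.ones((13,13)))
    out=[]
    for cn in cv2.findContours(m,cv2.RETR_EXTERNAL,2)[0]:
        if not 700<cv2.contourArea(cn)<20000: continue
        f=cv2.erode(cv2.fillPoly(np.zeros_like(g),[cn],1),np.ones((5,5)))
        n,l,s,c=cv2.connectedComponentsWithStats(((bh>35)&(f>0)).astype(np.uint8))
        D=[onz(p,*c[i],z)[:2] for i in range(1,n) if s[i,4]>8]
        for i in range(len(D)):
            for j in range(i):
                d=D[i]-D[j]; L=np.linalg.norm(d)*1000
                if min(abs(L-x) for x in (40,60,80))<4:
                    out.append((round(L,1),((D[i]+D[j])/2).round(4),round(np.degrees(np.arctan2(d[1],d[0]))%180,1)))
    return out
def toolaxes():
    from scipy.spatial.transform import Rotation as R
    s=env.get_state(); q=s["orientation"]; M=R.from_quat(q[[1,2,3,0]]).as_matrix()
    return s["tcp_pos"],M
def go(x,y,z,yang=None):
    t,M=toolaxes(); print("delta tool mm",(M.T@(np.array([x,y,z])-t)*1000).round(1), "y angle",np.degrees(np.arctan2(M[1,1],M[0,1])).round(2),
      "" if yang is None else ("turn about tool z", np.round(-np.radians((yang-np.degrees(np.arctan2(M[1,1],M[0,1]))+180)%360-180).item() if False else -np.radians(((yang-np.degrees(np.arctan2(M[1,1],M[0,1])))+180)%360-180),3)),"tilt",M[:,2].round(4))
E
python3 - <<'E'
from h import *
p,im=shot("wrist","w4.png"); print(env.get_state()["joint_pos"].round(2))
for b in bars(p,im): print(b)
go(.5258,.4764,.2,155.4)
cv2.imwrite("pics/w4b.png",im)
E
```

```text
clock: 6.3
tcp_pos: [0.5286, 0.4762, 0.2023]
orientation: [0.001, 0.644, 0.765, 0.001]
wrist_force: [1.5, 0.1, 0.8]
finger_gap: 0.0852
clock: 7.5
tcp_pos: [0.5286, 0.4742, 0.202]
orientation: [0.001, -0.203, 0.979, 0.0]
wrist_force: [-0.2, -0.3, 0.6]
finger_gap: 0.0849
clock: 8.1
tcp_pos: [0.5286, 0.4742, 0.2019]
orientation: [0.001, -0.54, 0.841, -0.0]
wrist_force: [0.2, 0.2, -0.7]
finger_gap: 0.0849
[ 0.62  0.6   0.42  1.39 -0.   -0.52]
(np.float64(80.1), array([0.5259, 0.4763]), np.float64(65.5))
(np.float64(40.4), array([0.4557, 0.4174]), np.float64(68.6))
(np.float64(36.6), array([0.6029, 0.2856]), np.float64(124.1))
(np.float64(56.0), array([0.6129, 0.2814]), np.float64(136.4))
(np.float64(39.2), array([0.6203, 0.2769]), np.float64(131.0))
(np.float64(57.0), array([0.5962, 0.3066]), np.float64(75.5))
(np.float64(78.0), array([0.6182, 0.2982]), np.float64(112.5))
(np.float64(42.7), array([0.6054, 0.3129]), np.float64(95.6))
(np.float64(36.2), array([0.5577, 0.3391]), np.float64(129.8))
(np.float64(60.2), array([0.5747, 0.3436]), np.float64(161.8))
(np.float64(62.2), array([0.585 , 0.3309]), np.float64(104.3))
(np.float64(82.8), array([0.5832, 0.32  ]), np.float64(98.2))
(np.float64(36.7), array([0.5733, 0.3431]), np.float64(77.4))
(np.float64(37.4), array([0.5903, 0.3476]), np.float64(134.1))
(np.float64(78.9), array([0.5997, 0.3075]), np.float64(110.0))
(np.float64(57.0), array([0.5968, 0.3181]), np.float64(111.9))
(np.float64(41.0), array([0.5661, 0.3488]), np.float64(168.1))
delta tool mm [-0.8  3.3  1.9] y angle 155.23 ('turn about tool z', np.float64(-0.003)) tilt [ 1.2e-03  4.0e-04 -1.0e+00]
```

View pics/w4.png

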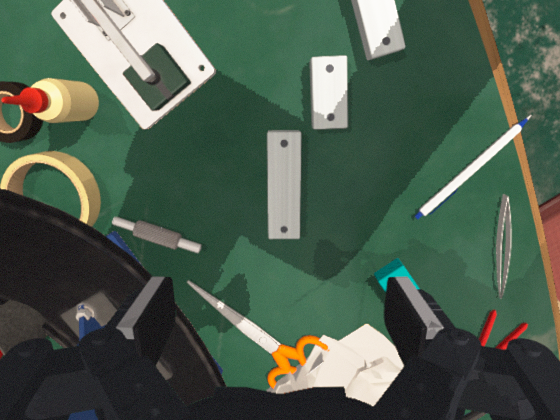

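The view shows the long bar at (284,185), the short at (329,92), and the mid partly out of frame at (380,20). Everything is where I measured it, and the hoop at lower left is clear. Grasping the long bar.

```bash
python3 -m pendant '[{"fingers":65,"delta_pos":[-1,3,35],"angular":[0,0,0]},{"fingers":65,"delta_pos":[0,0,40],"angular":[0,0,0]},{"fingers":65,"delta_pos":[0,0,40],"angular":[0,0,0]},{"fingers":65,"delta_pos":[0,0,40],"angular":[0,0,0]},{"fingers":65,"delta_pos":[0,0,40],"angular":[0,0,0]},{"fingers":20,"delta_pos":[0,0,0],"angular":[0,0,0]},{"fingers":20,"delta_pos":[0,0,0],"angular":[0,0,0]},{"fingers":20,"delta_pos":[0,0,0],"angular":[0,0,0]},{"fingers":20,"delta_pos":[0,0,0],"angular":[0,0,0]},{"fingers":20,"delta_pos":[0,0,0],"angular":[0,0,0]},{"fingers":20,"delta_pos":[0,0,0],"angular":[0,0,0]}]' 70
python3 -m pendant '[{"fingers":20,"delta_pos":[0,0,-20],"angular":[0,0,0]},{"fingers":20,"delta_pos":[0,0,-40],"angular":[0,0,0]},{"fingers":20,"delta_pos":[0,0,-40],"angular":[0,0,0]},{"fingers":20,"delta_pos":[0,0,-40],"angular":[0,0,0]},{"fingers":20,"delta_pos":[0,0,-40],"angular":[0,0,0]},{"fingers":20,"delta_pos":[0,0,0],"angular":[0,0,0]}]'
python3 -c "
from h import *
go(.3916,.1757,.187,98.3)"
```

```text
clock: 9.25
tcp_pos: [0.5268, 0.4773, 0.0085]
orientation: [0.002, -0.54, 0.842, 0.0]
wrist_force: [0.2, -0.6, 5.4]
finger_gap: 0.0275
clock: 9.85
tcp_pos: [0.5283, 0.4784, 0.1945]
orientation: [0.006, -0.54, 0.842, 0.0]
wrist_force: [2.1, 1.1, -0.6]
finger_gap: 0.0278
delta tool mm [332.2  -1.8   4. ] y angle 155.38 ('turn about tool z', np.float64(0.996)) tilt [ 0.01    0.0072 -0.9999]
```

```bash
python3 -m pendant '[{"fingers":20,"delta_pos":[42,0,0],"angular":[0,0,0]},{"fingers":20,"delta_pos":[42,0,0],"angular":[0,0,0]},{"fingers":20,"delta_pos":[42,0,0],"angular":[0,0,0]},{"fingers":20,"delta_pos":[42,0,0],"angular":[0,0,0]},{"fingers":20,"delta_pos":[41,0,0],"angular":[0,0,0]},{"fingers":20,"delta_pos":[41,0,0],"angular":[0,0,0]},{"fingers":20,"delta_pos":[41,-1,0],"angular":[0,0,0]},{"fingers":20,"delta_pos":[41,-1,0],"angular":[0,0,0]}]'
python3 -m pendant '[{"fingers":20,"delta_pos":[0,0,0],"angular":[0,0,0.142]},{"fingers":20,"delta_pos":[0,0,0],"angular":[0,0,0.142]},{"fingers":20,"delta_pos":[0,0,0],"angular":[0,0,0.142]},{"fingers":20,"delta_pos":[0,0,0],"angular":[0,0,0.142]},{"fingers":20,"delta_pos":[0,0,0],"angular":[0,0,0.142]},{"fingers":20,"delta_pos":[0,0,0],"angular":[0,0,0.142]},{"fingers":20,"delta_pos":[0,0,0],"angular":[0,0,0.142]},{"fingers":20,"delta_pos":[0,0,0],"angular":[0,0,0]},{"fingers":20,"delta_pos":[0,0,0],"angular":[0,0,0]}]'
python3 - <<'E'
from h import *
go(.3916,.1757,.05,98.3)
p,im=shot("wrist","w5.png");
E
```

```text
clock: 10.65
tcp_pos: [0.3877, 0.1724, 0.1857]
orientation: [-0.0, -0.54, 0.841, -0.0]
wrist_force: [0.9, -1.2, -0.9]
finger_gap: 0.0282
clock: 11.55
tcp_pos: [0.3888, 0.1737, 0.186]
orientation: [-0.0, -0.075, 0.997, 0.0]
wrist_force: [0.1, -0.2, -3.1]
finger_gap: 0.028
delta tool mm [ -3.1   1.5 136. ] y angle 98.63 ('turn about tool z', np.float64(0.006)) tilt [-4.e-04  0.e+00 -1.e+00]
```

View pics/w5.png

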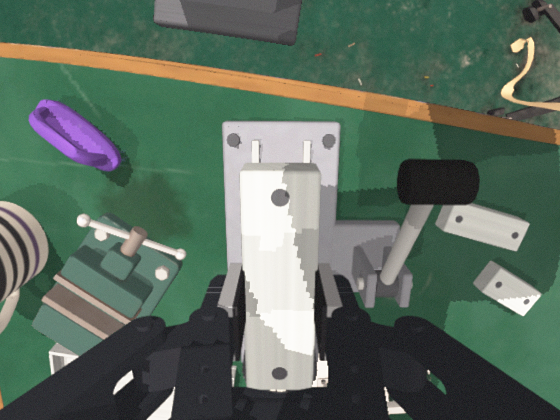

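The long bar is held straight, with dots at (280,197) and (279,374), aligned with the rails. I'll check the grasp offset.

Run:
```python
from h import *
p=cam("wrist")
a,b=[onz(p,*q,.1975)[:2] for q in [(280,197),(279,374)]]
t,M=toolaxes();c=(a+b)/2;d=b-a
print(c,np.linalg.norm(d),np.degrees(np.arctan2(d[1],d[0])),"offset in tool",M.T@(np.r_[c,t[2]]-t)*1000)
e=np.array([.9895,.1444])
T=np.array([.445,.1835])-.054*e; o=M.T@(np.r_[c,t[2]]-t); print((M.T@np.r_[T-c,0]*1000).round(1))
```

```text
[0.38902767 0.17351331] 0.08078569947193943 8.307596472278204 offset in tool [-8.64714957e-02 -2.05772321e-01 -2.77450488e-05]
[-2.8  1.8 -0. ]
```

```bash
python3 -m pendant '[{"fingers":20,"delta_pos":[-3,2,30],"angular":[0,0,0]},{"fingers":20,"delta_pos":[0,0,40],"angular":[0,0,0]},{"fingers":20,"delta_pos":[0,0,40],"angular":[0,0,0]},{"fingers":20,"delta_pos":[0,0,20],"angular":[0,0,0]},{"fingers":20,"delta_pos":[0,0,10],"angular":[0,0,0]},{"fingers":20,"delta_pos":[0,0,10],"angular":[0,0,0]},{"fingers":20,"delta_pos":[0,0,5],"angular":[0,0,0]},{"fingers":20,"delta_pos":[0,0,4],"angular":[0,0,0]},{"fingers":20,"delta_pos":[0,0,0],"angular":[0,0,0]}]'
python3 -m pendant '[{"fingers":20,"delta_pos":[-1,0,0],"angular":[0,0,0]},{"fingers":20,"delta_pos":[-1,0,0],"angular":[0,0,0]},{"fingers":20,"delta_pos":[-1,0,0],"angular":[0,0,0]},{"fingers":20,"delta_pos":[0,0,0],"angular":[0,0,0]}]'
python3 -c "
from h import *
go(.3955,.1763,.025,98.3)"
```

```text
clock: 12.5
tcp_pos: [0.3923, 0.1763, 0.0276]
orientation: [0.0, -0.074, 0.997, 0.0]
wrist_force: [-0.6, -0.4, -1.6]
finger_gap: 0.0279
clock: 12.9
tcp_pos: [0.3953, 0.1767, 0.0276]
orientation: [0.0, -0.074, 0.997, 0.0]
wrist_force: [0.4, -0.9, -2.5]
finger_gap: 0.0278
delta tool mm [-0.1 -0.5  2.6] y angle 98.43 ('turn about tool z', np.float64(0.002)) tilt [ 8.e-04  3.e-04 -1.e+00]
```

```bash
python3 -m pendant '[{"fingers":20,"delta_pos":[0,0,1],"angular":[0,0,0]},{"fingers":20,"delta_pos":[0,0,1],"angular":[0,0,0]},{"fingers":20,"delta_pos":[-1,0,0],"angular":[0,0,0]},{"fingers":20,"delta_pos":[0,0,0],"angular":[0,0,0]}]'
python3 -m pendant '[{"fingers":20,"delta_pos":[-1,0,0],"angular":[0,0,0]},{"fingers":20,"delta_pos":[0,0,0],"angular":[0,0,0]}]'
```

```text
clock: 13.3
tcp_pos: [0.3955, 0.1767, 0.0251]
orientation: [-0.0, -0.074, 0.997, -0.0]
wrist_force: [-0.7, -0.6, -2.1]
finger_gap: 0.0279
clock: 13.5
tcp_pos: [0.3955, 0.1767, 0.0249]
orientation: [-0.001, -0.074, 0.997, -0.0]
wrist_force: [-3.9, 0.5, -0.9]
finger_gap: 0.028
```

```bash
python3 -m pendant '[{"fingers":20,"delta_pos":[-1,0,0],"angular":[0,0,0]},{"fingers":20,"delta_pos":[1,0,0],"angular":[0,0,0]},{"fingers":45,"delta_pos":[0,0,0],"angular":[0,0,0]},{"fingers":45,"delta_pos":[0,0,0],"angular":[0,0,0]},{"fingers":45,"delta_pos":[0,0,0],"angular":[0,0,0]},{"fingers":45,"delta_pos":[0,0,-15],"angular":[0,0,0]},{"fingers":45,"delta_pos":[0,0,-40],"angular":[0,0,0]},{"fingers":45,"delta_pos":[0,0,-40],"angular":[0,0,0]},{"fingers":45,"delta_pos":[0,0,-40],"angular":[0,0,0]},{"fingers":0,"delta_pos":[0,0,-40],"angular":[0,0,0]},{"fingers":0,"delta_pos":[0,0,0],"angular":[0,0,0]}]'
python3 - <<'E'
from h import *
p,im=shot("wrist","w6.png")
print([b for b in bars(p,im,.036) if abs(b[0]-80)<4])
go(.3338+.006,.2532+.001,.16,98.3)
go(.3338-.006,.2532-.001,.055,98.3)
E
```

```text
clock: 14.6
tcp_pos: [0.4008, 0.1779, 0.2061]
orientation: [0.006, -0.074, 0.997, 0.001]
wrist_force: [0.7, -0.3, -0.5]
finger_gap: 0.0165
[(np.float64(77.3), array([0.2551, 0.3671]), np.float64(0.9)), (np.float64(80.0), array([0.2542, 0.3798]), np.float64(19.4))]
delta tool mm [48.2 84.6 43.1] y angle 98.43 ('turn about tool z', np.float64(0.002)) tilt [ 0.0077  0.0018 -1.    ]
delta tool mm [ 61.2  84.3 148. ] y angle 98.43 ('turn about tool z', np.float64(0.002)) tilt [ 0.0077  0.0018 -1.    ]
```

View pics/w6.png

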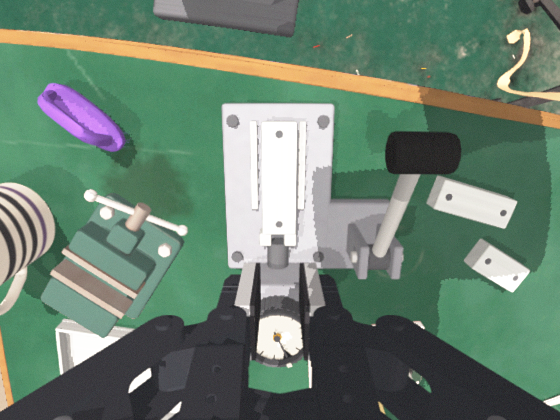

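The bar sits between the rails against the lugs, dots at (279,134) and (278,224). Now the lever: grip at (422,152).

```bash
python3 -m pendant '[{"fingers":0,"delta_pos":[16,28,10],"angular":[0,0,0]},{"fingers":0,"delta_pos":[16,28,10],"angular":[0,0,0]},{"fingers":0,"delta_pos":[16,29,10],"angular":[0,0,0]},{"fingers":0,"delta_pos":[0,0,0],"angular":[0,0,0]}]'
python3 -m pendant '[{"fingers":0,"delta_pos":[0,0,20],"angular":[0,0,0]},{"fingers":0,"delta_pos":[1,0,12],"angular":[0,0,0]},{"fingers":0,"delta_pos":[1,0,12],"angular":[0,0,0]},{"fingers":0,"delta_pos":[2,0,12],"angular":[0,0,0]},{"fingers":0,"delta_pos":[2,0,12],"angular":[0,0,0]},{"fingers":0,"delta_pos":[2,0,12],"angular":[0,0,0]},{"fingers":0,"delta_pos":[2,0,12],"angular":[0,0,0]},{"fingers":0,"delta_pos":[2,0,12],"angular":[0,0,0]},{"fingers":0,"delta_pos":[0,0,8],"angular":[0,0,0]},{"fingers":0,"delta_pos":[0,0,0],"angular":[0,0,0]}]'
```

```text
clock: 15.05
tcp_pos: [0.3333, 0.2551, 0.1678]
orientation: [-0.002, -0.076, 0.997, -0.0]
wrist_force: [1.1, 0.2, -0.3]
finger_gap: -0.0
clock: 16.05
tcp_pos: [0.3251, 0.2517, 0.0575]
orientation: [-0.0, -0.073, 0.997, -0.0]
wrist_force: [-1.6, 0.2, 6.1]
finger_gap: 0.0
```

```bash
python3 -m pendant '[{"fingers":0,"delta_pos":[0,0,2],"angular":[0,0,0]},{"fingers":0,"delta_pos":[0,0,0],"angular":[0,0,0]}]'
python3 -m pendant '[{"fingers":0,"delta_pos":[0,0,2],"angular":[0,0,0]},{"fingers":0,"delta_pos":[0,0,0],"angular":[0,0,0]},{"fingers":0,"delta_pos":[0,0,0],"angular":[0,0,0]}]'
```

```text
clock: 16.25
tcp_pos: [0.3252, 0.2517, 0.0566]
orientation: [-0.0, -0.073, 0.997, -0.0]
wrist_force: [-3.9, -2.4, 10.7]
finger_gap: -0.0
clock: 16.55
tcp_pos: [0.3253, 0.2518, 0.0558]
orientation: [0.0, -0.073, 0.997, -0.0]
wrist_force: [-6.1, -4.1, 22.4]
finger_gap: -0.0002
```

```bash
python3 -m pendant '[{"fingers":0,"delta_pos":[0,0,-12],"angular":[0,0,0]},{"fingers":0,"delta_pos":[-1,0,-14],"angular":[0,0,0]},{"fingers":0,"delta_pos":[-1,0,-16],"angular":[0,0,0]},{"fingers":0,"delta_pos":[-1,0,-18],"angular":[0,0,0]},{"fingers":0,"delta_pos":[-1,0,-20],"angular":[0,0,0]},{"fingers":0,"delta_pos":[0,0,-25],"angular":[0,0,0]},{"fingers":0,"delta_pos":[0,0,-30],"angular":[0,0,0]},{"fingers":20,"delta_pos":[0,0,-10],"angular":[0,0,0]},{"fingers":45,"delta_pos":[-22,-28,0],"angular":[0,0,0]},{"fingers":45,"delta_pos":[-22,-28,0],"angular":[0,0,0]},{"fingers":45,"delta_pos":[-22,-28,0],"angular":[0,0,0]},{"fingers":45,"delta_pos":[0,0,0],"angular":[0,0,0]}]'
python3 - <<'E'
from h import *
p,im=shot("wrist","w7.png")
go(.3955,.1765,.024,98.3)
for b in [(134,)]: pass
c=proj(p,[.3955,.1763,.036]);print(c)
E
```

```text
clock: 17.75
tcp_pos: [0.4094, 0.177, 0.1983]
orientation: [0.0, -0.071, 0.997, -0.0]
wrist_force: [-0.2, 0.0, 0.3]
finger_gap: 0.0453
delta tool mm [ 12.    0.3 174.2] y angle 98.22 ('turn about tool z', np.float64(-0.001)) tilt [-1.1e-03 -3.0e-04 -1.0e+00]
[281.303792   175.57018717]
```

View pics/w7.png

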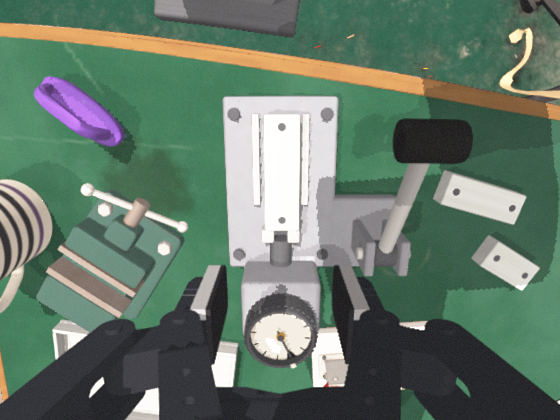

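The lever is up again at (432,140) and the bar is still seated. I'll regrasp it and carry it to the tray's right third.

```bash
python3 -m pendant '[{"fingers":45,"delta_pos":[12,0,14],"angular":[0,0,0]},{"fingers":45,"delta_pos":[0,0,40],"angular":[0,0,0]},{"fingers":45,"delta_pos":[0,0,40],"angular":[0,0,0]},{"fingers":45,"delta_pos":[0,0,40],"angular":[0,0,0]},{"fingers":45,"delta_pos":[0,0,40],"angular":[0,0,0]},{"fingers":45,"delta_pos":[0,0,0],"angular":[0,0,0]},{"fingers":20,"delta_pos":[0,0,0],"angular":[0,0,0]},{"fingers":20,"delta_pos":[0,0,0],"angular":[0,0,0]},{"fingers":20,"delta_pos":[0,0,0],"angular":[0,0,0]},{"fingers":20,"delta_pos":[0,0,0],"angular":[0,0,0]}]' 70
python3 -m pendant '[{"fingers":20,"delta_pos":[1,0,-20],"angular":[0,0,0]},{"fingers":20,"delta_pos":[0,0,-40],"angular":[0,0,0]},{"fingers":20,"delta_pos":[0,0,-40],"angular":[0,0,0]},{"fingers":20,"delta_pos":[0,0,-40],"angular":[0,0,0]},{"fingers":20,"delta_pos":[0,0,-40],"angular":[0,0,0]},{"fingers":20,"delta_pos":[0,0,0],"angular":[0,0,0]}]'
python3 -c "
from h import *
go(.6535,.0053,.2,91)"
```

```text
clock: 18.8
tcp_pos: [0.3931, 0.1777, 0.0252]
orientation: [-0.001, -0.074, 0.997, 0.0]
wrist_force: [-4.6, 1.3, -1.9]
finger_gap: 0.0279
clock: 19.4
tcp_pos: [0.3979, 0.1784, 0.2115]
orientation: [0.006, -0.073, 0.997, 0.001]
wrist_force: [-0.3, 0.4, -2.0]
finger_gap: 0.0281
delta tool mm [-227.3 -208.7   14.3] y angle 98.43 ('turn about tool z', np.float64(0.13)) tilt [ 0.0125  0.0028 -0.9999]
```

```bash
python3 -m pendant '[{"fingers":20,"delta_pos":[-32,-30,0],"angular":[0,0,0]},{"fingers":20,"delta_pos":[-32,-30,0],"angular":[0,0,0]},{"fingers":20,"delta_pos":[-32,-30,0],"angular":[0,0,0]},{"fingers":20,"delta_pos":[-32,-30,0],"angular":[0,0,0]},{"fingers":20,"delta_pos":[-33,-30,0],"angular":[0,0,0]},{"fingers":20,"delta_pos":[-33,-30,0],"angular":[0,0,0]},{"fingers":20,"delta_pos":[-33,-29,0],"angular":[0,0,0]},{"fingers":20,"delta_pos":[0,0,0],"angular":[0,0,0.13]},{"fingers":20,"delta_pos":[0,0,0],"angular":[0,0,0]},{"fingers":20,"delta_pos":[0,0,0],"angular":[0,0,0]}]'
python3 - <<'E'
from h import *
p,im=shot("wrist","w8.png"); t,M=toolaxes()
go(.6535,.0053,.015,91)
hsv=cv2.cvtColor(im,cv2.COLOR_BGR2HSV)
g=cv2.cvtColor(im,cv2.COLOR_BGR2GRAY); bh=cv2.morphologyEx(g,cv2.MORPH_BLACKHAT,np.ones((21,21)))
n,l,s,c=cv2.connectedComponentsWithStats((bh>50).astype(np.uint8))
for i in range(1,n):
    if 60<s[i,4]<600 and .7<s[i,2]/s[i,3]<1.4: print(s[i,4],c[i].round(0),onz(p,*c[i],t[2]+.0115)[:2].round(4))
E
```

```text
clock: 20.4
tcp_pos: [0.6484, 0.0042, 0.2045]
orientation: [-0.001, -0.01, 1.0, 0.0]
wrist_force: [-0.4, 0.4, -1.7]
finger_gap: 0.0277
delta tool mm [ -5.4   0.7 190.1] y angle 91.15 ('turn about tool z', np.float64(0.003)) tilt [-5.e-04  1.e-04 -1.e+00]
140 [194.  13.] [ 0.5459 -0.0263]
116 [196.  20.] [ 0.5479 -0.0258]
182 [197.  25.] [ 0.5495 -0.0253]
74 [211.  20.] [ 0.5479 -0.0206]
276 [227.  25.] [ 0.5495 -0.0152]
453 [296.  54.] [0.5583 0.0076]
260 [279. 203.] [0.6102 0.0031]
72 [236. 259.] [ 0.6331 -0.0134]
149 [327. 260.] [0.633  0.0221]
434 [213. 292.] [ 0.648  -0.0227]
513 [348. 293.] [0.6475 0.0315]
82 [553. 286.] [0.6442 0.1202]
156 [280. 377.] [0.6898 0.0049]
144 [541. 385.] [0.698  0.1302]
```

View pics/w8.png

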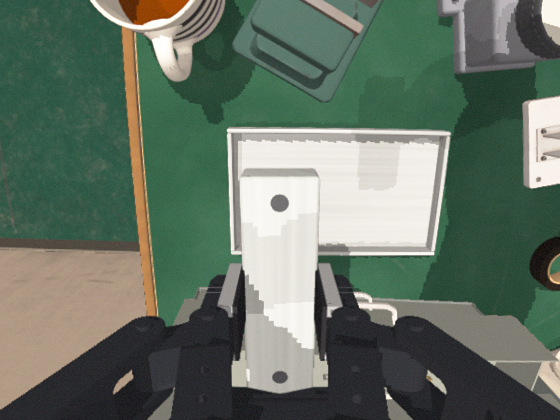

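The bar's dots are at (279,203) and (280,377), tray corners at (228,129), (449,132), (435,255) and (231,254). The cabinet starts at row 300.

Run:
```python
from h import *
p=cam("wrist")
T=np.array([onz(p,*a,.02)[:2] for a in [(228,129),(449,132),(435,255),(231,254)]]);print(T.round(4),T.mean(0))
for a in [(206,290),(475,300)]: print([onz(p,*a,z)[:2].round(3) for z in (0,.1,.2)])
ps=cam("side")
for a in [(200,212),(252,178),(250,147),(180,120)]: print([onz(ps,*a,z).round(3) for z in (0,.15)])
```

```text
[[ 0.5979 -0.0419]
 [ 0.5953  0.1555]
 [ 0.7146  0.1595]
 [ 0.7169 -0.0413]] [0.65616361 0.05797313]
[array([ 0.768, -0.072]), array([ 0.712, -0.05 ]), array([ 0.657, -0.029])]
[array([0.777, 0.224]), array([0.719, 0.16 ]), array([0.66 , 0.097])]
[array([0.787, 0.172, 0.   ]), array([0.614, 0.422, 0.15 ])]
[array([ 0.763, -0.105,  0.   ]), array([0.594, 0.204, 0.15 ])]
[array([ 0.908, -0.368,  0.   ]), array([ 0.708, -0.001,  0.15 ])]
[array([ 1.363, -0.567,  0.   ]), array([ 1.064, -0.157,  0.15 ])]
```

```bash
python3 -m pendant '[{"fingers":20,"delta_pos":[-5,4,31],"angular":[0,0,0]},{"fingers":20,"delta_pos":[0,0,40],"angular":[0,0,0]},{"fingers":20,"delta_pos":[0,0,40],"angular":[0,0,0]},{"fingers":20,"delta_pos":[0,0,40],"angular":[0,0,0]},{"fingers":20,"delta_pos":[0,0,25],"angular":[0,0,0]},{"fingers":20,"delta_pos":[0,0,10],"angular":[0,0,0]},{"fingers":20,"delta_pos":[0,0,5],"angular":[0,0,0]},{"fingers":20,"delta_pos":[0,0,0],"angular":[0,0,0]}]'
python3 -m pendant '[{"fingers":40,"delta_pos":[0,0,0],"angular":[0,0,0]},{"fingers":40,"delta_pos":[0,0,0],"angular":[0,0,0]},{"fingers":40,"delta_pos":[0,0,0],"angular":[0,0,0]},{"fingers":40,"delta_pos":[0,0,-20],"angular":[0,0,0]},{"fingers":40,"delta_pos":[0,0,-40],"angular":[0,0,0]},{"fingers":65,"delta_pos":[0,0,-40],"angular":[0,0,0]},{"fingers":65,"delta_pos":[0,0,-40],"angular":[0,0,0]},{"fingers":65,"delta_pos":[0,0,-50],"angular":[0,0,0]},{"fingers":65,"delta_pos":[0,0,0],"angular":[0,0,0]}]'
python3 - <<'E'
from h import *
go(.393,.3675,.2,172.7)
p,im=shot("wrist","w9.png")
g=cv2.cvtColor(im,cv2.COLOR_BGR2GRAY); bh=cv2.morphologyEx(g,cv2.MORPH_BLACKHAT,np.ones((9,9)))
n,l,s,c=cv2.connectedComponentsWithStats((bh>40).astype(np.uint8))
for i in range(1,n):
    w=onz(p,*c[i],.024)[:2]
    if 8<s[i,4]<120 and .595<w[0]<.715 and -.04<w[1]<.16: print(s[i,4],c[i].round(0),w.round(4))
E
```

```text
clock: 21.25
tcp_pos: [0.6543, 0.0084, 0.0153]
orientation: [0.001, -0.009, 1.0, -0.0]
wrist_force: [0.2, 0.0, -1.8]
finger_gap: 0.0279
clock: 22.15
tcp_pos: [0.6578, 0.0077, 0.2137]
orientation: [0.007, -0.009, 1.0, -0.001]
wrist_force: [1.2, -0.7, 0.6]
finger_gap: 0.065
delta tool mm [258.7 364.4   9.3] y angle 90.99 ('turn about tool z', np.float64(-1.426)) tilt [ 0.0147 -0.0015 -0.9999]
23 [245. 121.] [ 0.6036 -0.024 ]
27 [438. 122.] [0.6001 0.1485]
16 [255. 125.] [ 0.6069 -0.015 ]
50 [280. 137.] [0.6166 0.0074]
36 [281. 221.] [0.6968 0.0091]
```

The long bar is in the tray with dots 80 mm apart, centred at (0.657,0.008). Next is the mid bar.

```bash
python3 -m pendant '[{"fingers":65,"delta_pos":[26,36,0],"angular":[0,0,0]},{"fingers":65,"delta_pos":[26,36,0],"angular":[0,0,0]},{"fingers":65,"delta_pos":[26,36,0],"angular":[0,0,0]},{"fingers":65,"delta_pos":[26,36,0],"angular":[0,0,0]},{"fingers":65,"delta_pos":[26,36,0],"angular":[0,0,0]},{"fingers":65,"delta_pos":[26,36,0],"angular":[0,0,0]},{"fingers":65,"delta_pos":[26,37,0],"angular":[0,0,0]},{"fingers":65,"delta_pos":[26,37,0],"angular":[0,0,0]},{"fingers":65,"delta_pos":[26,37,0],"angular":[0,0,0]},{"fingers":65,"delta_pos":[26,37,0],"angular":[0,0,0]}]'
python3 -m pendant '[{"fingers":65,"delta_pos":[0,0,0],"angular":[0,0,-0.143]},{"fingers":65,"delta_pos":[0,0,0],"angular":[0,0,-0.143]},{"fingers":65,"delta_pos":[0,0,0],"angular":[0,0,-0.143]},{"fingers":65,"delta_pos":[0,0,0],"angular":[0,0,-0.143]},{"fingers":65,"delta_pos":[0,0,0],"angular":[0,0,-0.143]},{"fingers":65,"delta_pos":[0,0,0],"angular":[0,0,-0.143]},{"fingers":65,"delta_pos":[0,0,0],"angular":[0,0,-0.143]},{"fingers":65,"delta_pos":[0,0,0],"angular":[0,0,-0.143]},{"fingers":65,"delta_pos":[0,0,0],"angular":[0,0,-0.143]},{"fingers":65,"delta_pos":[0,0,0],"angular":[0,0,-0.14]},{"fingers":65,"delta_pos":[0,0,0],"angular":[0,0,0]}]'
python3 - <<'E'
from h import *
p,im=shot("wrist","w10.png"); print(env.get_state()["joint_pos"].round(2))
B=[b for b in bars(p,im) if b[1][1]>.3 and b[1][0]<.56]; print(B)
go(.393,.3675,.008,172.7)
E
```

```text
clock: 23.2
tcp_pos: [0.3859, 0.3685, 0.2035]
orientation: [-0.0, -0.009, 1.0, -0.0]
wrist_force: [0.1, 0.5, -0.5]
finger_gap: 0.0652
clock: 24.3
tcp_pos: [0.3871, 0.3672, 0.2034]
orientation: [-0.001, -0.661, 0.75, 0.0]
wrist_force: [0.2, -0.3, -0.6]
finger_gap: 0.0646
[ 0.61  0.24 -0.12  1.21  0.   -0.83]
[(np.float64(39.9), array([0.4561, 0.4172]), np.float64(68.7)), (np.float64(59.9), array([0.3934, 0.3678]), np.float64(83.4))]
delta tool mm [ -1.2  -5.9 195.5] y angle 172.57 ('turn about tool z', np.float64(-0.002)) tilt [-1.e-03 -7.e-04 -1.e+00]
```

```bash
python3 -m pendant '[{"fingers":60,"delta_pos":[-1,-6,35],"angular":[0,0,-0.013]},{"fingers":60,"delta_pos":[0,0,40],"angular":[0,0,0]},{"fingers":60,"delta_pos":[0,0,40],"angular":[0,0,0]},{"fingers":60,"delta_pos":[0,0,40],"angular":[0,0,0]},{"fingers":60,"delta_pos":[0,0,40],"angular":[0,0,0]},{"fingers":20,"delta_pos":[0,0,0],"angular":[0,0,0]},{"fingers":20,"delta_pos":[0,0,0],"angular":[0,0,0]},{"fingers":20,"delta_pos":[0,0,0],"angular":[0,0,0]},{"fingers":20,"delta_pos":[0,0,0],"angular":[0,0,0]},{"fingers":20,"delta_pos":[0,0,0],"angular":[0,0,0]},{"fingers":20,"delta_pos":[0,0,0],"angular":[0,0,0]}]' 70
python3 -m pendant '[{"fingers":20,"delta_pos":[0,0,-20],"angular":[0,0,0]},{"fingers":20,"delta_pos":[0,0,-40],"angular":[0,0,0]},{"fingers":20,"delta_pos":[0,0,-40],"angular":[0,0,0]},{"fingers":20,"delta_pos":[0,0,-40],"angular":[0,0,0]},{"fingers":20,"delta_pos":[0,0,-40],"angular":[0,0,0]},{"fingers":20,"delta_pos":[0,0,0],"angular":[0,0,0]},{"fingers":20,"delta_pos":[0,0,0],"angular":[0,0,0]}]'
python3 -c "
from h import *
print(np.array([.445,.1835])-.044*np.array([.9895,.1444]))
go(.4015,.1771,.19,98.3)"
```

```text
clock: 25.45
tcp_pos: [0.3943, 0.3683, 0.0104]
orientation: [0.001, -0.666, 0.746, -0.0]
wrist_force: [-0.5, -1.0, -1.1]
finger_gap: 0.028
clock: 26.15
tcp_pos: [0.3943, 0.3683, 0.1906]
orientation: [0.002, -0.666, 0.746, -0.0]
wrist_force: [-0.4, 0.0, -1.0]
finger_gap: 0.0277
[0.401462  0.1771464]
delta tool mm [189.1 -28.8   0.3] y angle 173.49 ('turn about tool z', np.float64(1.312)) tilt [ 0.0026  0.0019 -1.    ]
```

```bash
python3 -m pendant '[{"fingers":20,"delta_pos":[38,-6,0],"angular":[0,0,0]},{"fingers":20,"delta_pos":[38,-6,0],"angular":[0,0,0]},{"fingers":20,"delta_pos":[38,-6,0],"angular":[0,0,0]},{"fingers":20,"delta_pos":[38,-6,0],"angular":[0,0,0]},{"fingers":20,"delta_pos":[37,-5,0],"angular":[0,0,0]},{"fingers":20,"delta_pos":[0,0,0],"angular":[0,0,0.131]},{"fingers":20,"delta_pos":[0,0,0],"angular":[0,0,0.131]},{"fingers":20,"delta_pos":[0,0,0],"angular":[0,0,0.131]},{"fingers":20,"delta_pos":[0,0,0],"angular":[0,0,0.131]},{"fingers":20,"delta_pos":[0,0,0],"angular":[0,0,0.131]}]'
python3 -m pendant '[{"fingers":20,"delta_pos":[0,0,0],"angular":[0,0,0.131]},{"fingers":20,"delta_pos":[0,0,0],"angular":[0,0,0.131]},{"fingers":20,"delta_pos":[0,0,0],"angular":[0,0,0.131]},{"fingers":20,"delta_pos":[0,0,0],"angular":[0,0,0.131]},{"fingers":20,"delta_pos":[0,0,0],"angular":[0,0,0.131]},{"fingers":20,"delta_pos":[0,0,0],"angular":[0,0,0]},{"fingers":20,"delta_pos":[0,0,0],"angular":[0,0,0]}]'
cat >> h.py <<'E'
def held(p,im,L,below=.0097):
    t,M=toolaxes(); g=cv2.cvtColor(im,cv2.COLOR_BGR2GRAY); bh=cv2.morphologyEx(g,cv2.MORPH_BLACKHAT,np.ones((25,25)))
    n,l,s,c=cv2.connectedComponentsWithStats((bh>50).astype(np.uint8))
    D=[onz(p,*c[i],t[2]+.02-below)[:2] for i in range(1,n) if 60<s[i,4]<600 and .7<s[i,2]/s[i,3]<1.4 and abs(c[i][0]-280)<40]
    for i in range(len(D)):
        for j in range(i):
            d=D[j]-D[i]; r=np.linalg.norm(d)*1000
            if abs(r-L)<4: print("held",r.round(1),((D[i]+D[j])/2).round(4),np.degrees(np.arctan2(d[1],d[0])).round(1)%180,"offset tool mm",(M.T@np.r_[(D[i]+D[j])/2-t[:2],0]*1000).round(1))
E
python3 - <<'E'
from h import *
p,im=shot("wrist","w11.png"); held(p,im,60)
go(.4015,.1771,.026,98.3)
E
```

```text
clock: 27.15
tcp_pos: [0.3997, 0.1763, 0.1874]
orientation: [-0.002, -0.388, 0.922, 0.0]
wrist_force: [0.8, 0.3, -1.1]
finger_gap: 0.0277
clock: 27.85
tcp_pos: [0.4002, 0.1765, 0.1881]
orientation: [-0.001, -0.075, 0.997, -0.0]
wrist_force: [-0.3, -0.8, -0.7]
finger_gap: 0.0277
held 59.9 [0.4007 0.1764] 8.5 offset tool mm [-0.3 -0.2 -0. ]
delta tool mm [ -1.4   0.3 162.4] y angle 98.58 ('turn about tool z', np.float64(0.005)) tilt [-1.7e-03 -3.0e-04 -1.0e+00]
```

```bash
python3 -m pendant '[{"fingers":20,"delta_pos":[-1,0,30],"angular":[0,0,0.005]},{"fingers":20,"delta_pos":[0,0,40],"angular":[0,0,0]},{"fingers":20,"delta_pos":[0,0,40],"angular":[0,0,0]},{"fingers":20,"delta_pos":[0,0,20],"angular":[0,0,0]},{"fingers":20,"delta_pos":[0,0,15],"angular":[0,0,0]},{"fingers":20,"delta_pos":[0,0,8],"angular":[0,0,0]},{"fingers":20,"delta_pos":[0,0,5],"angular":[0,0,0]},{"fingers":20,"delta_pos":[0,0,2],"angular":[0,0,0]},{"fingers":20,"delta_pos":[-1,0,0],"angular":[0,0,0]},{"fingers":20,"delta_pos":[-1,0,0],"angular":[0,0,0]},{"fingers":20,"delta_pos":[-1,0,0],"angular":[0,0,0]},{"fingers":20,"delta_pos":[0,0,0],"angular":[0,0,0]}]'
python3 -m pendant '[{"fingers":20,"delta_pos":[0,0,1],"angular":[0,0,0]},{"fingers":20,"delta_pos":[-1,0,0],"angular":[0,0,0]},{"fingers":20,"delta_pos":[-1,0,0],"angular":[0,0,0]},{"fingers":20,"delta_pos":[0,0,0],"angular":[0,0,0]},{"fingers":20,"delta_pos":[0,0,0],"angular":[0,0,0]}]'
python3 -c "
from h import *
go(.4054,.1777,.026,98.3)"
```

```text
clock: 29.1
tcp_pos: [0.4045, 0.1773, 0.0295]
orientation: [-0.0, -0.071, 0.997, 0.0]
wrist_force: [-2.4, -0.2, -1.9]
finger_gap: 0.0279
clock: 29.6
tcp_pos: [0.4046, 0.1772, 0.0277]
orientation: [-0.002, -0.071, 0.997, -0.0]
wrist_force: [-7.4, -1.2, 3.8]
finger_gap: 0.0276
delta tool mm [-0.9  0.3  1.7] y angle 98.17 ('turn about tool z', np.float64(-0.002)) tilt [-4.3e-03 -7.0e-04 -1.0e+00]
```

```bash
python3 -m pendant '[{"fingers":20,"delta_pos":[1,0,1],"angular":[0,0,0]},{"fingers":20,"delta_pos":[0,0,0],"angular":[0,0,0]},{"fingers":20,"delta_pos":[-1,0,0],"angular":[0,0,0]},{"fingers":45,"delta_pos":[0,0,0],"angular":[0,0,0]},{"fingers":45,"delta_pos":[0,0,0],"angular":[0,0,0]},{"fingers":45,"delta_pos":[0,0,0],"angular":[0,0,0]},{"fingers":45,"delta_pos":[0,0,-15],"angular":[0,0,0]},{"fingers":45,"delta_pos":[0,0,-40],"angular":[0,0,0]},{"fingers":45,"delta_pos":[0,0,-40],"angular":[0,0,0]},{"fingers":45,"delta_pos":[0,0,-40],"angular":[0,0,0]},{"fingers":0,"delta_pos":[0,0,-35],"angular":[0,0,0]},{"fingers":0,"delta_pos":[0,0,0],"angular":[0,0,0]}]'
cat >> h.py <<'E'
def nest(p,im,L):
    g=cv2.cvtColor(im,cv2.COLOR_BGR2GRAY); bh=cv2.morphologyEx(g,cv2.MORPH_BLACKHAT,np.ones((13,13)))
    n,l,s,c=cv2.connectedComponentsWithStats((bh>35).astype(np.uint8)); e=np.array([.9895,.1444]); f=np.array([-.1444,.9895])
    for i in range(1,n):
        w=onz(p,*c[i],.036)[:2]-[.445,.1835]
        if 10<s[i,4]<150 and -.105<w@e<0.005 and abs(w@f)<.014: print("nest dot press mm",(w@e*1000).round(1),(w@f*1000).round(1))
E
python3 - <<'E'
from h import *
p,im=shot("wrist","w12.png"); nest(p,im,60)
go(.3398,.2542,.168,98.3)
for a in ("w6","w7"): pass
E
```

```text
clock: 30.8
tcp_pos: [0.4109, 0.1785, 0.2027]
orientation: [0.006, -0.071, 0.997, 0.001]
wrist_force: [1.0, -0.2, -0.3]
finger_gap: 0.0167
nest dot press mm -70.9 -0.7
nest dot press mm -10.6 -0.7
delta tool mm [58.6 85.1 31.8] y angle 98.14 ('turn about tool z', np.float64(-0.003)) tilt [ 0.0073  0.0017 -1.    ]
```

Mid bar is seated (dots at −70.9 and −10.6 mm). Pressing the lever.

```bash
python3 -m pendant '[{"fingers":0,"delta_pos":[17,28,8],"angular":[0,0,0]},{"fingers":0,"delta_pos":[17,28,8],"angular":[0,0,0]},{"fingers":0,"delta_pos":[18,29,8],"angular":[0,0,0]},{"fingers":0,"delta_pos":[0,0,0],"angular":[0,0,0]}]'
python3 -m pendant '[{"fingers":0,"delta_pos":[0,0,20],"angular":[0,0,0]},{"fingers":0,"delta_pos":[1,0,12],"angular":[0,0,0]},{"fingers":0,"delta_pos":[1,0,12],"angular":[0,0,0]},{"fingers":0,"delta_pos":[2,0,12],"angular":[0,0,0]},{"fingers":0,"delta_pos":[2,0,12],"angular":[0,0,0]},{"fingers":0,"delta_pos":[2,0,12],"angular":[0,0,0]},{"fingers":0,"delta_pos":[2,0,12],"angular":[0,0,0]},{"fingers":0,"delta_pos":[2,0,12],"angular":[0,0,0]},{"fingers":0,"delta_pos":[0,0,8],"angular":[0,0,0]},{"fingers":0,"delta_pos":[0,0,0],"angular":[0,0,0]}]'
```

```text
clock: 31.25
tcp_pos: [0.34, 0.2556, 0.1711]
orientation: [-0.002, -0.073, 0.997, -0.0]
wrist_force: [0.4, -0.3, 0.8]
finger_gap: -0.0001
clock: 32.25
tcp_pos: [0.3318, 0.2523, 0.0605]
orientation: [-0.0, -0.071, 0.997, -0.0]
wrist_force: [-0.9, -0.9, 4.9]
finger_gap: 0.0001
```

```bash
python3 -m pendant '[{"fingers":0,"delta_pos":[3,0,3],"angular":[0,0,0]},{"fingers":0,"delta_pos":[2,0,2],"angular":[0,0,0]},{"fingers":0,"delta_pos":[0,0,0],"angular":[0,0,0]}]'
python3 -m pendant '[{"fingers":0,"delta_pos":[0,0,3],"angular":[0,0,0]},{"fingers":0,"delta_pos":[0,0,0],"angular":[0,0,0]},{"fingers":0,"delta_pos":[0,0,0],"angular":[0,0,0]}]'
```

```text
clock: 32.55
tcp_pos: [0.3289, 0.2526, 0.0573]
orientation: [0.002, -0.071, 0.997, 0.0]
wrist_force: [3.0, 0.1, 5.3]
finger_gap: -0.0001
clock: 32.85
tcp_pos: [0.3291, 0.2526, 0.0559]
orientation: [0.002, -0.071, 0.997, 0.001]
wrist_force: [-2.3, -3.0, 23.2]
finger_gap: 0.0
```

```bash
python3 -m pendant '[{"fingers":0,"delta_pos":[0,0,-12],"angular":[0,0,0]},{"fingers":0,"delta_pos":[-1,0,-14],"angular":[0,0,0]},{"fingers":0,"delta_pos":[-1,0,-16],"angular":[0,0,0]},{"fingers":0,"delta_pos":[-1,0,-18],"angular":[0,0,0]},{"fingers":0,"delta_pos":[-1,0,-20],"angular":[0,0,0]},{"fingers":0,"delta_pos":[0,0,-25],"angular":[0,0,0]},{"fingers":0,"delta_pos":[0,0,-30],"angular":[0,0,0]},{"fingers":20,"delta_pos":[0,0,-10],"angular":[0,0,0]},{"fingers":45,"delta_pos":[-20,-28,0],"angular":[0,0,0]},{"fingers":45,"delta_pos":[-20,-28,0],"angular":[0,0,0]},{"fingers":45,"delta_pos":[-20,-28,0],"angular":[0,0,0]},{"fingers":45,"delta_pos":[0,0,0],"angular":[0,0,0]}]'
python3 - <<'E'
from h import *
p,im=shot("wrist","w13.png"); nest(p,im,60)
# lever grip: black blob expected at rest
q=proj(p,[.345,.2545,.135]); g=im.max(2); print(q, "dark frac", (g[int(q[1])-10:int(q[1])+10,int(q[0])-20:int(q[0])+20]<60).mean())
go(.4043,.1772,.0265,98.3)
E
```

```text
clock: 34.05
tcp_pos: [0.4042, 0.1757, 0.1975]
orientation: [0.0, -0.069, 0.998, -0.0]
wrist_force: [0.1, 1.0, -0.7]
finger_gap: 0.0448
nest dot press mm -70.6 -0.6
nest dot press mm -10.6 -0.7
[431.75701046 151.63809293] dark frac 1.0
delta tool mm [ -2.    0.4 170.9] y angle 97.94 ('turn about tool z', np.float64(-0.006)) tilt [-1.3e-03 -2.0e-04 -1.0e+00]
```

```bash
python3 -m pendant '[{"fingers":45,"delta_pos":[-2,0,12],"angular":[0,0,-0.006]},{"fingers":45,"delta_pos":[0,0,40],"angular":[0,0,0]},{"fingers":45,"delta_pos":[0,0,40],"angular":[0,0,0]},{"fingers":45,"delta_pos":[0,0,40],"angular":[0,0,0]},{"fingers":45,"delta_pos":[0,0,40],"angular":[0,0,0]},{"fingers":45,"delta_pos":[0,0,0],"angular":[0,0,0]},{"fingers":20,"delta_pos":[0,0,0],"angular":[0,0,0]},{"fingers":20,"delta_pos":[0,0,0],"angular":[0,0,0]},{"fingers":20,"delta_pos":[0,0,0],"angular":[0,0,0]},{"fingers":20,"delta_pos":[0,0,0],"angular":[0,0,0]}]' 70
python3 -m pendant '[{"fingers":20,"delta_pos":[1,0,-20],"angular":[0,0,0]},{"fingers":20,"delta_pos":[0,0,-40],"angular":[0,0,0]},{"fingers":20,"delta_pos":[0,0,-40],"angular":[0,0,0]},{"fingers":20,"delta_pos":[0,0,-40],"angular":[0,0,0]},{"fingers":20,"delta_pos":[0,0,-40],"angular":[0,0,0]},{"fingers":20,"delta_pos":[0,0,0],"angular":[0,0,0]},{"fingers":20,"delta_pos":[0,0,0],"angular":[0,0,0]}]'
python3 -c "
from h import *
go(.6555,.062,.2,91)"
```

```text
clock: 35.1
tcp_pos: [0.4021, 0.1784, 0.0265]
orientation: [-0.001, -0.074, 0.997, 0.0]
wrist_force: [-5.6, 2.4, -0.4]
finger_gap: 0.0279
clock: 35.8
tcp_pos: [0.4045, 0.1783, 0.2081]
orientation: [0.003, -0.074, 0.997, 0.0]
wrist_force: [0.3, -0.4, -2.0]
finger_gap: 0.0279
delta tool mm [-231.  -152.1    9.4] y angle 98.49 ('turn about tool z', np.float64(0.131)) tilt [ 0.0054  0.0011 -1.    ]
```

```bash
python3 -m pendant '[{"fingers":20,"delta_pos":[-38,-25,0],"angular":[0,0,0]},{"fingers":20,"delta_pos":[-38,-25,0],"angular":[0,0,0]},{"fingers":20,"delta_pos":[-38,-25,0],"angular":[0,0,0]},{"fingers":20,"delta_pos":[-39,-25,0],"angular":[0,0,0]},{"fingers":20,"delta_pos":[-39,-26,0],"angular":[0,0,0]},{"fingers":20,"delta_pos":[-39,-26,0],"angular":[0,0,0]},{"fingers":20,"delta_pos":[0,0,0],"angular":[0,0,0.131]},{"fingers":20,"delta_pos":[0,0,0],"angular":[0,0,0]},{"fingers":20,"delta_pos":[0,0,0],"angular":[0,0,0]}]'
python3 - <<'E'
from h import *
p,im=shot("wrist","w14.png"); held(p,im,60)
go(.6555,.062,.0155,91)
E
```

```text
clock: 36.7
tcp_pos: [0.6528, 0.0619, 0.2048]
orientation: [-0.001, -0.01, 1.0, 0.0]
wrist_force: [0.2, -0.5, -0.1]
finger_gap: 0.0281
held 59.6 [0.6552 0.0618] 0.9000000000000057 offset tool mm [-2.5 -0.5 -0. ]
delta tool mm [ -3.1  -0.3 190.1] y angle 91.15 ('turn about tool z', np.float64(0.003)) tilt [-1.7e-03  2.0e-04 -1.0e+00]
```

```bash
python3 -m pendant '[{"fingers":20,"delta_pos":[0,0,30],"angular":[0,0,0]},{"fingers":20,"delta_pos":[0,0,40],"angular":[0,0,0]},{"fingers":20,"delta_pos":[0,0,40],"angular":[0,0,0]},{"fingers":20,"delta_pos":[0,0,40],"angular":[0,0,0]},{"fingers":20,"delta_pos":[0,0,25],"angular":[0,0,0]},{"fingers":20,"delta_pos":[0,0,10],"angular":[0,0,0]},{"fingers":20,"delta_pos":[0,0,5],"angular":[0,0,0]},{"fingers":20,"delta_pos":[0,0,0],"angular":[0,0,0]}]'
python3 -m pendant '[{"fingers":40,"delta_pos":[0,0,0],"angular":[0,0,0]},{"fingers":40,"delta_pos":[0,0,0],"angular":[0,0,0]},{"fingers":40,"delta_pos":[0,0,0],"angular":[0,0,0]},{"fingers":40,"delta_pos":[0,0,-20],"angular":[0,0,0]},{"fingers":40,"delta_pos":[0,0,-40],"angular":[0,0,0]},{"fingers":65,"delta_pos":[0,0,-40],"angular":[0,0,0]},{"fingers":65,"delta_pos":[0,0,-40],"angular":[0,0,0]},{"fingers":65,"delta_pos":[0,0,-50],"angular":[0,0,0]},{"fingers":65,"delta_pos":[0,0,0],"angular":[0,0,0]}]'
cat >> h.py <<'E'
def tray(p,im):
    g=cv2.cvtColor(im,cv2.COLOR_BGR2GRAY); bh=cv2.morphologyEx(g,cv2.MORPH_BLACKHAT,np.ones((9,9)))
    n,l,s,c=cv2.connectedComponentsWithStats((bh>40).astype(np.uint8))
    for i in range(1,n):
        w=onz(p,*c[i],.024)[:2]
        if 25<s[i,4]<120 and .595<w[0]<.715 and -.04<w[1]<.16: print("tray dot",s[i,4],c[i].round(0),w.round(4))
E
python3 - <<'E'
from h import *
go(.456,.4172,.2,158.7)
p,im=shot("wrist","w15.png"); tray(p,im)
E
```

```text
clock: 37.55
tcp_pos: [0.6542, 0.0621, 0.0173]
orientation: [0.001, -0.009, 1.0, -0.0]
wrist_force: [0.3, 0.6, -1.3]
finger_gap: 0.0279
clock: 38.45
tcp_pos: [0.6578, 0.0617, 0.2157]
orientation: [0.007, -0.009, 1.0, -0.0]
wrist_force: [1.1, 1.7, 0.8]
finger_gap: 0.065
delta tool mm [195.8 359.   12.6] y angle 90.99 ('turn about tool z', np.float64(-1.182)) tilt [ 1.460e-02 -3.000e-04 -9.999e-01]
tray dot 48 [278. 120.] [0.6025 0.0588]
tray dot 40 [292. 120.] [0.6023 0.0717]
tray dot 32 [306. 120.] [0.6021 0.0846]
tray dot 39 [320. 121.] [0.6019 0.0966]
tray dot 29 [334. 121.] [0.6018 0.1089]
tray dot 48 [220. 136.] [0.6167 0.0073]
tray dot 61 [280. 137.] [0.6166 0.0615]
tray dot 47 [280. 149.] [0.6276 0.0618]
tray dot 39 [280. 212.] [0.6877 0.0622]
tray dot 41 [224. 220.] [0.6968 0.0088]
```

Mid bar is flat in the tray. Next is the short bar.

```bash
python3 -m pendant '[{"fingers":65,"delta_pos":[22,40,0],"angular":[0,0,0]},{"fingers":65,"delta_pos":[22,40,0],"angular":[0,0,0]},{"fingers":65,"delta_pos":[22,40,0],"angular":[0,0,0]},{"fingers":65,"delta_pos":[22,40,0],"angular":[0,0,0]},{"fingers":65,"delta_pos":[22,40,0],"angular":[0,0,0]},{"fingers":65,"delta_pos":[21,40,0],"angular":[0,0,0]},{"fingers":65,"delta_pos":[21,40,0],"angular":[0,0,0]},{"fingers":65,"delta_pos":[21,40,0],"angular":[0,0,0]},{"fingers":65,"delta_pos":[20,39,0],"angular":[0,0,0]}]'
python3 -m pendant '[{"fingers":65,"delta_pos":[0,0,0],"angular":[0,0,-0.148]},{"fingers":65,"delta_pos":[0,0,0],"angular":[0,0,-0.148]},{"fingers":65,"delta_pos":[0,0,0],"angular":[0,0,-0.148]},{"fingers":65,"delta_pos":[0,0,0],"angular":[0,0,-0.148]},{"fingers":65,"delta_pos":[0,0,0],"angular":[0,0,-0.148]},{"fingers":65,"delta_pos":[0,0,0],"angular":[0,0,-0.148]},{"fingers":65,"delta_pos":[0,0,0],"angular":[0,0,-0.148]},{"fingers":65,"delta_pos":[0,0,0],"angular":[0,0,-0.146]},{"fingers":65,"delta_pos":[0,0,0],"angular":[0,0,0]}]'
python3 - <<'E'
from h import *
p,im=shot("wrist","w16.png"); 
print([b for b in bars(p,im) if b[1][1]>.3 and b[1][0]<.56])
go(.456,.4172,.0085,158.7)
E
```

```text
clock: 39.4
tcp_pos: [0.453, 0.4186, 0.2052]
orientation: [-0.001, -0.009, 1.0, -0.0]
wrist_force: [1.1, 0.7, -0.7]
finger_gap: 0.0652
clock: 40.3
tcp_pos: [0.4542, 0.417, 0.2051]
orientation: [-0.001, -0.564, 0.825, -0.0]
wrist_force: [0.6, -0.2, 0.4]
finger_gap: 0.0646
[(np.float64(57.0), array([0.362 , 0.5759]), np.float64(144.6)), (np.float64(57.2), array([0.3671, 0.5888]), np.float64(172.8)), (np.float64(40.1), array([0.4561, 0.4173]), np.float64(68.6)), (np.float64(43.5), array([0.2113, 0.4167]), np.float64(130.7)), (np.float64(40.2), array([0.223 , 0.4122]), np.float64(84.9)), (np.float64(62.7), array([0.2055, 0.4193]), np.float64(120.0)), (np.float64(58.4), array([0.2076, 0.4234]), np.float64(127.7)), (np.float64(37.8), array([0.204, 0.434]), np.float64(138.5)), (np.float64(37.8), array([0.2073, 0.4394]), np.float64(157.8)), (np.float64(41.1), array([0.2287, 0.4206]), np.float64(81.2)), (np.float64(41.1), array([0.2157, 0.4281]), np.float64(38.3)), (np.float64(42.4), array([0.2108, 0.4437]), np.float64(172.4)), (np.float64(62.8), array([0.2121, 0.4222]), np.float64(106.7)), (
[... 630 characters left out ...]
0)), (np.float64(82.2), array([0.1999, 0.4565]), np.float64(89.5)), (np.float64(78.2), array([0.2092, 0.4595]), np.float64(103.2)), (np.float64(36.5), array([0.1964, 0.4798]), np.float64(77.7)), (np.float64(42.9), array([0.2095, 0.4782]), np.float64(115.5)), (np.float64(80.7), array([0.2005, 0.4734]), np.float64(85.1)), (np.float64(77.9), array([0.2179, 0.4773]), np.float64(110.9)), (np.float64(61.4), array([0.2035, 0.4829]), np.float64(89.2)), (np.float64(61.3), array([0.207 , 0.4831]), np.float64(95.7)), (np.float64(56.8), array([0.2114, 0.4862]), np.float64(105.1))]
delta tool mm [ -0.9  -1.7 196.8] y angle 158.53 ('turn about tool z', np.float64(-0.003)) tilt [-1.2e-03 -8.0e-04 -1.0e+00]
```

```bash
python3 -m pendant '[{"fingers":60,"delta_pos":[-1,-2,36],"angular":[0,0,0]},{"fingers":60,"delta_pos":[0,0,40],"angular":[0,0,0]},{"fingers":60,"delta_pos":[0,0,40],"angular":[0,0,0]},{"fingers":60,"delta_pos":[0,0,40],"angular":[0,0,0]},{"fingers":60,"delta_pos":[0,0,40],"angular":[0,0,0]},{"fingers":20,"delta_pos":[0,0,0],"angular":[0,0,0]},{"fingers":20,"delta_pos":[0,0,0],"angular":[0,0,0]},{"fingers":20,"delta_pos":[0,0,0],"angular":[0,0,0]},{"fingers":20,"delta_pos":[0,0,0],"angular":[0,0,0]},{"fingers":20,"delta_pos":[0,0,0],"angular":[0,0,0]},{"fingers":20,"delta_pos":[0,0,0],"angular":[0,0,0]}]' 70
python3 -m pendant '[{"fingers":20,"delta_pos":[0,0,-20],"angular":[0,0,0]},{"fingers":20,"delta_pos":[0,0,-40],"angular":[0,0,0]},{"fingers":20,"delta_pos":[0,0,-40],"angular":[0,0,0]},{"fingers":20,"delta_pos":[0,0,-40],"angular":[0,0,0]},{"fingers":20,"delta_pos":[0,0,-40],"angular":[0,0,0]},{"fingers":20,"delta_pos":[0,0,0],"angular":[0,0,0]},{"fingers":20,"delta_pos":[0,0,0],"angular":[0,0,0]}]'
python3 -c "
from h import *
print(np.array([.445,.1835])-.034*np.array([.9895,.1444]))
go(.4114,.1786,.188,98.3)"
```

```text
clock: 41.45
tcp_pos: [0.4575, 0.4181, 0.0116]
orientation: [0.001, -0.564, 0.826, 0.0]
wrist_force: [0.4, 0.4, -1.1]
finger_gap: 0.0277
clock: 42.15
tcp_pos: [0.4575, 0.4181, 0.1919]
orientation: [0.002, -0.564, 0.826, 0.0]
wrist_force: [-0.5, 0.2, -2.2]
finger_gap: 0.0275
[0.411357  0.1785904]
delta tool mm [239.9 -44.    3.3] y angle 158.7 ('turn about tool z', np.float64(1.054)) tilt [ 0.0027  0.0019 -1.    ]
```

```bash
python3 -m pendant '[{"fingers":20,"delta_pos":[40,-7,0],"angular":[0,0,0]},{"fingers":20,"delta_pos":[40,-7,0],"angular":[0,0,0]},{"fingers":20,"delta_pos":[40,-7,0],"angular":[0,0,0]},{"fingers":20,"delta_pos":[40,-7,0],"angular":[0,0,0]},{"fingers":20,"delta_pos":[40,-8,0],"angular":[0,0,0]},{"fingers":20,"delta_pos":[40,-8,0],"angular":[0,0,0]},{"fingers":20,"delta_pos":[0,0,0],"angular":[0,0,0.132]},{"fingers":20,"delta_pos":[0,0,0],"angular":[0,0,0.132]},{"fingers":20,"delta_pos":[0,0,0],"angular":[0,0,0.132]},{"fingers":20,"delta_pos":[0,0,0],"angular":[0,0,0.132]}]'
python3 -m pendant '[{"fingers":20,"delta_pos":[0,0,0],"angular":[0,0,0.132]},{"fingers":20,"delta_pos":[0,0,0],"angular":[0,0,0.132]},{"fingers":20,"delta_pos":[0,0,0],"angular":[0,0,0.132]},{"fingers":20,"delta_pos":[0,0,0],"angular":[0,0,0.131]},{"fingers":20,"delta_pos":[0,0,0],"angular":[0,0,0]},{"fingers":20,"delta_pos":[0,0,0],"angular":[0,0,0]}]'
python3 - <<'E'
from h import *
p,im=shot("wrist","w17.png"); held(p,im,40,.0115)
go(.4114,.1786,.029,98.3)
E
```

```text
clock: 43.15
tcp_pos: [0.4094, 0.1774, 0.1885]
orientation: [-0.002, -0.326, 0.945, 0.0]
wrist_force: [0.6, 0.1, -1.3]
finger_gap: 0.0282
clock: 43.75
tcp_pos: [0.4098, 0.1778, 0.1891]
orientation: [-0.001, -0.074, 0.997, -0.0]
wrist_force: [-0.4, -0.3, -0.5]
finger_gap: 0.0278
held 40.2 [0.4108 0.1776] 7.800000000000011 offset tool mm [-0.6 -0.4 -0. ]
delta tool mm [ -1.7   0.5 160.4] y angle 98.41 ('turn about tool z', np.float64(0.002)) tilt [-1.7e-03 -4.0e-04 -1.0e+00]
```

```bash
python3 -m pendant '[{"fingers":20,"delta_pos":[0,0.5,30],"angular":[0,0,0]},{"fingers":20,"delta_pos":[0,0,40],"angular":[0,0,0]},{"fingers":20,"delta_pos":[0,0,40],"angular":[0,0,0]},{"fingers":20,"delta_pos":[0,0,20],"angular":[0,0,0]},{"fingers":20,"delta_pos":[0,0,15],"angular":[0,0,0]},{"fingers":20,"delta_pos":[0,0,8],"angular":[0,0,0]},{"fingers":20,"delta_pos":[0,0,5],"angular":[0,0,0]},{"fingers":20,"delta_pos":[0,0,2],"angular":[0,0,0]},{"fingers":20,"delta_pos":[-1,0,1],"angular":[0,0,0]},{"fingers":20,"delta_pos":[-1,0,0],"angular":[0,0,0]},{"fingers":20,"delta_pos":[-1,0,0],"angular":[0,0,0]},{"fingers":20,"delta_pos":[0,0,0],"angular":[0,0,0]}]'
python3 -m pendant '[{"fingers":20,"delta_pos":[0,0,1],"angular":[0,0,0]},{"fingers":20,"delta_pos":[-1,0,0],"angular":[0,0,0]},{"fingers":20,"delta_pos":[0,0,0],"angular":[0,0,0]},{"fingers":20,"delta_pos":[0,0,0],"angular":[0,0,0]}]'
python3 -c "
from h import *
go(.4153,.1791,.0276,98.3)"
```

```text
clock: 45.0
tcp_pos: [0.4143, 0.1791, 0.0298]
orientation: [0.001, -0.072, 0.997, 0.0]
wrist_force: [0.6, 0.3, -0.8]
finger_gap: 0.0276
clock: 45.4
tcp_pos: [0.4146, 0.1791, 0.0283]
orientation: [-0.0, -0.072, 0.997, 0.0]
wrist_force: [-0.4, -0.1, -1.6]
finger_gap: 0.0278
delta tool mm [-0.7 -0.1  0.7] y angle 98.26 ('turn about tool z', np.float64(-0.001)) tilt [-0.e+00  1.e-04 -1.e+00]
```

```bash
python3 -m pendant '[{"fingers":20,"delta_pos":[-1,0,0.5],"angular":[0,0,0]},{"fingers":20,"delta_pos":[-1,0,0],"angular":[0,0,0]},{"fingers":20,"delta_pos":[0,0,0],"angular":[0,0,0]},{"fingers":20,"delta_pos":[0,0,0],"angular":[0,0,0]}]'
```

```text
clock: 45.8
tcp_pos: [0.4147, 0.1791, 0.0272]
orientation: [-0.002, -0.072, 0.997, -0.0]
wrist_force: [-5.3, -0.7, 0.5]
finger_gap: 0.0275
```

Against the stop. Releasing, lifting and checking.

```bash
python3 -m pendant '[{"fingers":20,"delta_pos":[0,0,0.5],"angular":[0,0,0]},{"fingers":20,"delta_pos":[0,0,0],"angular":[0,0,0]},{"fingers":45,"delta_pos":[0,0,0],"angular":[0,0,0]},{"fingers":45,"delta_pos":[0,0,0],"angular":[0,0,0]},{"fingers":45,"delta_pos":[0,0,0],"angular":[0,0,0]},{"fingers":45,"delta_pos":[0,0,-15],"angular":[0,0,0]},{"fingers":45,"delta_pos":[0,0,-40],"angular":[0,0,0]},{"fingers":45,"delta_pos":[0,0,-40],"angular":[0,0,0]},{"fingers":45,"delta_pos":[0,0,-40],"angular":[0,0,0]},{"fingers":0,"delta_pos":[0,0,-35],"angular":[0,0,0]},{"fingers":0,"delta_pos":[0,0,0],"angular":[0,0,0]},{"fingers":0,"delta_pos":[0,0,0],"angular":[0,0,0]}]'
python3 - <<'E'
from h import *
p,im=shot("wrist","w18.png"); nest(p,im,40)
go(.3398,.2542,.168,98.3)
E
```

```text
clock: 47.0
tcp_pos: [0.4178, 0.1796, 0.1983]
orientation: [0.002, -0.072, 0.997, 0.0]
wrist_force: [0.3, 0.3, -0.9]
finger_gap: 0.0016
nest dot press mm -50.6 -0.3
nest dot press mm -10.5 -0.4
delta tool mm [65.4 85.1 29. ] y angle 98.26 ('turn about tool z', np.float64(-0.001)) tilt [ 6.e-04  2.e-04 -1.e+00]
```

```bash
python3 -m pendant '[{"fingers":0,"delta_pos":[22,28,9],"angular":[0,0,0]},{"fingers":0,"delta_pos":[22,28,9],"angular":[0,0,0]},{"fingers":0,"delta_pos":[22,29,9],"angular":[0,0,0]},{"fingers":0,"delta_pos":[0,0,0],"angular":[0,0,0]}]'
python3 -m pendant '[{"fingers":0,"delta_pos":[0,0,20],"angular":[0,0,0]},{"fingers":0,"delta_pos":[1,0,12],"angular":[0,0,0]},{"fingers":0,"delta_pos":[1,0,12],"angular":[0,0,0]},{"fingers":0,"delta_pos":[2,0,12],"angular":[0,0,0]},{"fingers":0,"delta_pos":[2,0,12],"angular":[0,0,0]},{"fingers":0,"delta_pos":[2,0,12],"angular":[0,0,0]},{"fingers":0,"delta_pos":[2,0,12],"angular":[0,0,0]},{"fingers":0,"delta_pos":[2,0,12],"angular":[0,0,0]},{"fingers":0,"delta_pos":[2,0,6],"angular":[0,0,0]},{"fingers":0,"delta_pos":[0,0,0],"angular":[0,0,0]}]'
```

```text
clock: 47.45
tcp_pos: [0.3343, 0.2548, 0.1674]
orientation: [-0.003, -0.074, 0.997, -0.001]
wrist_force: [-0.5, -0.3, 0.0]
finger_gap: -0.0
clock: 48.45
tcp_pos: [0.3259, 0.2516, 0.0598]
orientation: [0.0, -0.072, 0.997, -0.0]
wrist_force: [1.1, -2.0, 5.4]
finger_gap: 0.0001
```

```bash
python3 -m pendant '[{"fingers":0,"delta_pos":[0,0,3],"angular":[0,0,0]},{"fingers":0,"delta_pos":[0,0,2],"angular":[0,0,0]},{"fingers":0,"delta_pos":[0,0,0],"angular":[0,0,0]}]'
python3 -m pendant '[{"fingers":0,"delta_pos":[0,0,2],"angular":[0,0,0]},{"fingers":0,"delta_pos":[0,0,0],"angular":[0,0,0]},{"fingers":0,"delta_pos":[0,0,0],"angular":[0,0,0]}]'
```

```text
clock: 48.75
tcp_pos: [0.326, 0.2517, 0.0564]
orientation: [0.001, -0.072, 0.997, -0.0]
wrist_force: [-1.5, -3.8, 13.9]
finger_gap: -0.0003
clock: 49.05
tcp_pos: [0.3262, 0.2518, 0.0556]
orientation: [0.001, -0.072, 0.997, -0.0]
wrist_force: [-4.2, -5.9, 26.4]
finger_gap: -0.0001
```

At the stop. Raising the lever and returning to the nest.

```bash
python3 -m pendant '[{"fingers":0,"delta_pos":[0,0,-12],"angular":[0,0,0]},{"fingers":0,"delta_pos":[-1,0,-14],"angular":[0,0,0]},{"fingers":0,"delta_pos":[-1,0,-16],"angular":[0,0,0]},{"fingers":0,"delta_pos":[-1,0,-18],"angular":[0,0,0]},{"fingers":0,"delta_pos":[-1,0,-20],"angular":[0,0,0]},{"fingers":0,"delta_pos":[0,0,-25],"angular":[0,0,0]},{"fingers":0,"delta_pos":[0,0,-30],"angular":[0,0,0]},{"fingers":20,"delta_pos":[0,0,-10],"angular":[0,0,0]},{"fingers":45,"delta_pos":[-25,-28,0],"angular":[0,0,0]},{"fingers":45,"delta_pos":[-25,-28,0],"angular":[0,0,0]},{"fingers":45,"delta_pos":[-24,-29,0],"angular":[0,0,0]},{"fingers":45,"delta_pos":[0,0,0],"angular":[0,0,0]}]'
python3 - <<'E'
from h import *
p,im=shot("wrist","w19.png"); nest(p,im,40)
q=proj(p,[.345,.2545,.135]); g=im.max(2); print(q, "dark frac", (g[int(q[1])-10:int(q[1])+10,int(q[0])-20:int(q[0])+20]<60).mean())
go(.4147,.1790,.0275,98.3)
E
```

```text
clock: 50.25
tcp_pos: [0.4171, 0.1768, 0.1973]
orientation: [-0.0, -0.07, 0.998, -0.0]
wrist_force: [0.2, -0.1, 0.6]
finger_gap: 0.0449
nest dot press mm -50.7 -0.3
nest dot press mm -10.5 -0.1
[435.56302718 128.93687749] dark frac 1.0
delta tool mm [  0.    1.3 169.7] y angle 98.05 ('turn about tool z', np.float64(-0.004)) tilt [-2.e-03 -1.e-04 -1.e+00]
```

```bash
python3 -m pendant '[{"fingers":45,"delta_pos":[0,1,12],"angular":[0,0,-0.004]},{"fingers":45,"delta_pos":[0,0,40],"angular":[0,0,0]},{"fingers":45,"delta_pos":[0,0,40],"angular":[0,0,0]},{"fingers":45,"delta_pos":[0,0,40],"angular":[0,0,0]},{"fingers":45,"delta_pos":[0,0,40],"angular":[0,0,0]},{"fingers":45,"delta_pos":[0,0,0],"angular":[0,0,0]},{"fingers":20,"delta_pos":[0,0,0],"angular":[0,0,0]},{"fingers":20,"delta_pos":[0,0,0],"angular":[0,0,0]},{"fingers":20,"delta_pos":[0,0,0],"angular":[0,0,0]},{"fingers":20,"delta_pos":[0,0,0],"angular":[0,0,0]}]' 70
python3 -m pendant '[{"fingers":20,"delta_pos":[0,0,-20],"angular":[0,0,0]},{"fingers":20,"delta_pos":[0,0,-40],"angular":[0,0,0]},{"fingers":20,"delta_pos":[0,0,-40],"angular":[0,0,0]},{"fingers":20,"delta_pos":[0,0,-40],"angular":[0,0,0]},{"fingers":20,"delta_pos":[0,0,-40],"angular":[0,0,0]},{"fingers":20,"delta_pos":[0,0,0],"angular":[0,0,0]},{"fingers":20,"delta_pos":[0,0,0],"angular":[0,0,0]}]'
python3 -c "
from h import *
go(.6555,.114,.2,91)"
```

```text
clock: 51.3
tcp_pos: [0.4125, 0.1804, 0.0265]
orientation: [-0.001, -0.074, 0.997, 0.001]
wrist_force: [-6.2, 1.2, -0.8]
finger_gap: 0.0279
clock: 52.0
tcp_pos: [0.4159, 0.1804, 0.2081]
orientation: [0.003, -0.074, 0.997, 0.0]
wrist_force: [-0.8, -0.2, -1.5]
finger_gap: 0.0276
delta tool mm [-227.1 -101.     9.3] y angle 98.49 ('turn about tool z', np.float64(0.131)) tilt [ 0.0052  0.0011 -1.    ]
```

```bash
python3 -m pendant '[{"fingers":20,"delta_pos":[-38,-17,0],"angular":[0,0,0]},{"fingers":20,"delta_pos":[-38,-17,0],"angular":[0,0,0]},{"fingers":20,"delta_pos":[-38,-17,0],"angular":[0,0,0]},{"fingers":20,"delta_pos":[-38,-17,0],"angular":[0,0,0]},{"fingers":20,"delta_pos":[-38,-17,0],"angular":[0,0,0]},{"fingers":20,"delta_pos":[-38,-17,0],"angular":[0,0,0]},{"fingers":20,"delta_pos":[0,0,0],"angular":[0,0,0.131]},{"fingers":20,"delta_pos":[0,0,0],"angular":[0,0,0]},{"fingers":20,"delta_pos":[0,0,0],"angular":[0,0,0]}]'
python3 - <<'E'
from h import *
p,im=shot("wrist","w20.png"); held(p,im,40,.011)
go(.6555,.114,.0155,91)
E
```

```text
clock: 52.9
tcp_pos: [0.654, 0.1129, 0.2048]
orientation: [-0.001, -0.01, 1.0, 0.0]
wrist_force: [0.3, -0.2, -1.0]
finger_gap: 0.0278
held 40.1 [0.6568 0.1128] 1.0 offset tool mm [-2.8 -0.4 -0. ]
delta tool mm [ -1.9   0.8 190. ] y angle 91.15 ('turn about tool z', np.float64(0.003)) tilt [-0.0017 -0.     -1.    ]
```

```bash
python3 -m pendant '[{"fingers":20,"delta_pos":[0,1,30],"angular":[0,0,0]},{"fingers":20,"delta_pos":[0,0,40],"angular":[0,0,0]},{"fingers":20,"delta_pos":[0,0,40],"angular":[0,0,0]},{"fingers":20,"delta_pos":[0,0,40],"angular":[0,0,0]},{"fingers":20,"delta_pos":[0,0,25],"angular":[0,0,0]},{"fingers":20,"delta_pos":[0,0,10],"angular":[0,0,0]},{"fingers":20,"delta_pos":[0,0,5],"angular":[0,0,0]},{"fingers":20,"delta_pos":[0,0,0],"angular":[0,0,0]}]'
python3 -m pendant '[{"fingers":40,"delta_pos":[0,0,0],"angular":[0,0,0]},{"fingers":40,"delta_pos":[0,0,0],"angular":[0,0,0]},{"fingers":40,"delta_pos":[0,0,0],"angular":[0,0,0]},{"fingers":40,"delta_pos":[0,0,-20],"angular":[0,0,0]},{"fingers":40,"delta_pos":[0,0,-40],"angular":[0,0,0]},{"fingers":65,"delta_pos":[0,0,-40],"angular":[0,0,0]},{"fingers":65,"delta_pos":[0,0,-40],"angular":[0,0,0]},{"fingers":65,"delta_pos":[0,0,-50],"angular":[0,0,0]},{"fingers":85,"delta_pos":[45,20,0],"angular":[0,0,0]},{"fingers":85,"delta_pos":[45,20,0],"angular":[0,0,0]},{"fingers":85,"delta_pos":[35,20,0],"angular":[0,0,0]},{"fingers":85,"delta_pos":[0,0,0],"angular":[0,0,0]}]'
python3 -m pendant '[{"fingers":85,"delta_pos":[0,0,0],"angular":[0,0,0]},{"fingers":85,"delta_pos":[0,0,0],"angular":[0,0,0]},{"fingers":85,"delta_pos":[0,0,0],"angular":[0,0,0]}]'
python3 - <<'E'
from h import *
p,im=shot("wrist","w21.png"); tray(p,im)
u,v=proj(p,[.5068,.192,.104]).astype(int); print(u,v)
np.save("w21.npy",p,allow_pickle=True)
a=cv2.resize(im[v-45:v+45,u-50:u+50],(500,450),interpolation=2)
b=cv2.resize(im,(300,225))
o=np.zeros((450,800,3),np.uint8);o[:,:500]=a;o[:225,500:]=b;cv2.imwrite("pics/w21b.png",o)
E
```

```text
clock: 53.75
tcp_pos: [0.6554, 0.1142, 0.0173]
orientation: [0.001, -0.009, 1.0, 0.0]
wrist_force: [-0.6, -0.4, -1.9]
finger_gap: 0.0277
clock: 54.95
tcp_pos: [0.5244, 0.1736, 0.2075]
orientation: [-0.001, -0.01, 1.0, 0.0]
wrist_force: [0.8, -0.4, -0.9]
finger_gap: 0.0851
clock: 55.25
tcp_pos: [0.5303, 0.1712, 0.2064]
orientation: [0.0, -0.008, 1.0, 0.0]
wrist_force: [0.6, -0.2, -0.0]
finger_gap: 0.0846
tray dot 98 [163. 267.] [0.6131 0.0581]
tray dot 53 [183. 267.] [0.6131 0.078 ]
tray dot 31 [113. 269.] [0.6169 0.0072]
tray dot 39 [210. 278.] [0.6243 0.1038]
tray dot 35 [220. 291.] [0.6386 0.1137]
tray dot 28 [222. 325.] [0.6783 0.1141]
310 179
```

View pics/w21b.png

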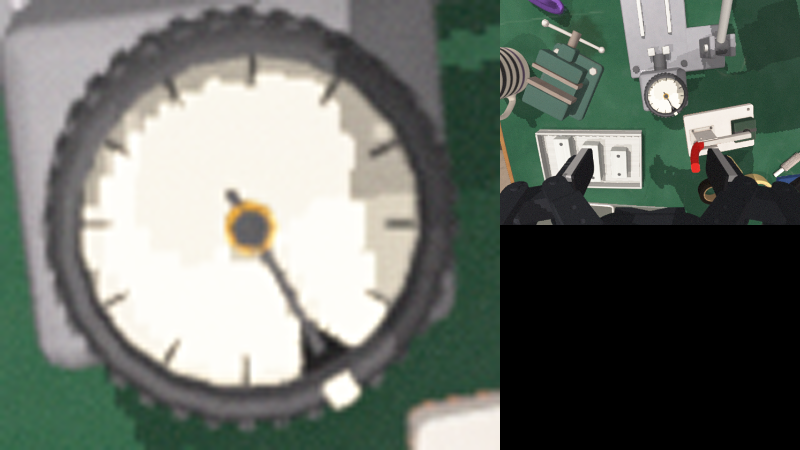

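The pointer tip lies on the zero arrowhead at (320,345), and the inset shows three separate bars in the tray. One last side view to check the lever and bench.

Run:
```python
from h import *
p,im=shot("side","side1.png"); q=proj(p,[.345,.2545,.13]); print(q, proj(p,[.325,.2517,.044]))
cv2.imwrite("pics/side1c.png",cv2.resize(im[160:340,180:400],None,fx=3.3,fy=3.3,interpolation=2))
```

```text
[337.38706224 209.56667683] [344.74167863 242.68517174]
```

View pics/side1c.png

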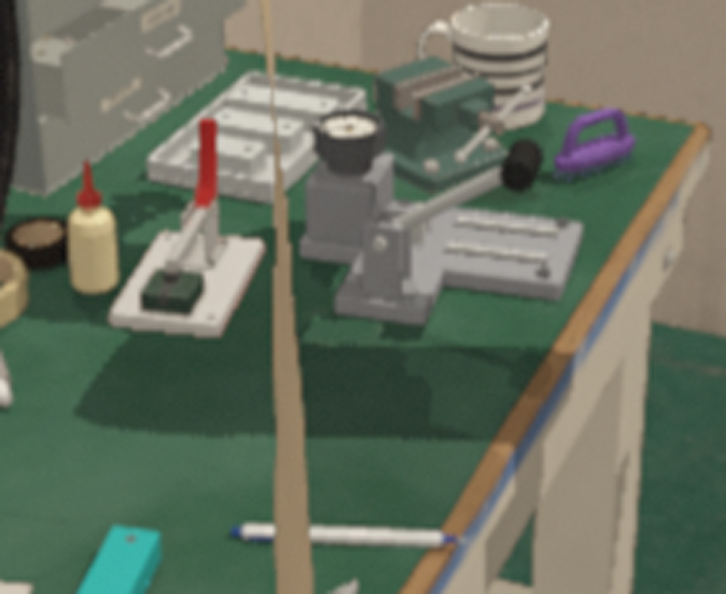

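The lever is up (grip at (522,165), matching its rest projection), the nest is empty, three bars lie flat in the tray, and the bystanders are in place.

```bash
python3 -c "
from h import *
print(env.hand_in())"
```

```text
the job is handed in; nothing more can be done
None
```

The job is done and handed in at about 55 s on the robot's clock.

I turned the dial ring about 104° clockwise until the zero arrowhead stood at the pointer. Then I marked the long, mid and short bars in that order. Each was pushed up against the end stop, and the lever was swung to its stop and let back up. At the stop the push force rose to 22–26 N with the fingertips about 56 mm above the bench. Each bar then went into the tray, about 52–54 mm apart (centre to centre).

- **Dial:** the pointer tip still lies on the zero arrowhead in the last close view.
- **Lever:** it is up, with the grip where it should be at rest.
- **Bars:** all three lie flat and apart on the tray floor, by the dots on their faces and by the side picture. In the last dot reading only the short bar gave both dots. The long bar gave one, at its earlier spot, and the mid bar none, because a finger hid part of the tray. Both had checked out when they were placed.
- **Bench:** no bystander in the last views looks moved, and the turquoise look-alike was not touched.

No check failed. With the mid and short bars seated, the camera put them 0.5–0.7 mm short of the stop. That is within the 2 mm calibration, and the push force confirmed contact.

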